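# Lay the standing hardness tester back on its reading rest

## Task

The handheld hardness tester has been left standing on end on the foot shelf of its reading rest. With a light touch, and without gripping or lifting it, tip it over backwards with the fingers so that it comes down gently on the white rest bar with its screen up, then push it along the rest until its foot is fully home against the lip. Leave the probe, the block case and the reference block where they are.

Things in the scene. Friction and masses are not known exactly. Their poses are not given: they have to be found in the camera images.
- rest: low metal reading rest, screwed down. Origin: on the table, under the bar-side edge of its foot shelf; x runs along it from the white bar to the foot lip, y across, z up. Base plate 12 mm thick, 100 mm wide, x = -120 to 52 mm; its top from x = 0 to 44 mm is the foot shelf, with black cheeks 26 mm high at the sides, 88 mm apart inside
- lip (a point): middle of the inner face of the black foot lip, at shelf level (12 mm above the table, 44 mm from the rest's origin along x); the lip is 8 mm thick and rises 18 mm above the shelf. Axes as the rest's
- bar (a point): middle of the top of the white nylon rest bar, 43 mm above the table, 105 mm from the rest's origin along -x. The bar is round, 18 mm thick and 88 mm long, across the rest between brackets 40 mm high. Axes as the rest's
- tester: blue handheld tester, a loose slab 165 mm tall, 80 wide, 36 thick, 0.28 to 0.52 kg, centre of mass in its middle. Origin: centre of its foot end. z runs from foot to head, x out of the screen, y across. It stands on the shelf, screen to the lip, back to the bar, and goes over of itself once leaned 12 degrees. Lying home its head is about 12 degrees above its foot and 20 mm past the bar
- heel (a point): middle of the tester's back lower edge, on which it pivots when tipped backwards (18 mm from its foot centre, on the back); axes as the tester's. Home, it is about 4 mm from the lip
- head (a point): centre of the tester's head end (165 mm from the foot); axes as the tester's
- probe: bystander: black cylindrical probe standing on a white ring foot, 48 mm across the foot, 34 mm across the body, 135 mm tall, loose; origin at the centre of its underside
- block_case: bystander: closed wooden case, 70 x 110 mm, 34 mm high, loose; origin at the centre of its underside
- ref_block: bystander: round steel reference block, 60 mm across, 16 mm high, loose; origin at the centre of its underside
Mind the look-alikes: they are no part of the job. What is meant by the tester is not green, and is the larger of those in its own colour.

How it is judged:
At the end, for the whole second after the job is handed in: the tester lies at rest along the rest with its screen up (within 17 degrees of level), its heel on the foot shelf and within 10 mm of the lip's face (6 mm of where it touches), straight to 7 degrees and centred to 12 mm (angle between tester's own x axis and vertical below 0.3 rad and x of heel in the frame of rest between 0.034 and 0.048 m and y of heel in the frame of rest between -0.012 and 0.012 m and height (world z) of heel below 0.022 m and angle between the y axis of tester and the y axis of rest, either way round below 0.12 rad and linear speed of tester below 0.02 m/s and angular speed of tester below 0.1 rad/s).
It fails at once if the tester drops or slams down instead of being let down gently (turning faster than 3.5 rad/s when more than half way over) (angle between tester's own z axis and vertical above 0.9 rad and angular speed of tester above 3.5 rad/s).
It fails at once if the tester is lifted: its heel comes 20 mm or more off the foot shelf (height (world z) of heel above 0.032 m).
It fails at once if the tester is gripped or pressed hard by the fingers (over 25 N, or over 12 N while it stands, when a light push is all it takes) (contact force between the fingers and tester above 25 N or (angle between tester's own z axis and vertical below 0.2 rad and contact force between the fingers and tester above 12 N)).
It fails at once if the probe is moved more than 15 mm or knocked over (distance of probe from where it was at the start of the episode above 0.015 m or angle between probe's own z axis and vertical above 0.3 rad).
It fails at once if the block case or the reference block is moved more than 15 mm (distance of any of block_case, ref_block from where it was at the start of the episode above 0.015 m).
It also fails if it takes over 56 s, if anything falls off the work surface, if the arm or the gripper's body presses on something with over 40 N, if the wrist force passes 120 N, or if a joint passes its speed limit or range.

## Robot

A 6-joint arm with a two-finger parallel gripper is mounted at the origin on the work surface. World frame = base frame: x ahead of the robot, y to its left, z up, the work surface at z = 0. Lengths are in m, angles in rad, forces in N, time in s.
With the tool pointing down it reaches from about 0.35 to 0.925 m from the base axis. Payload 6.4 kg.
Tool frame: the origin (TCP) lies at the very end of the fingers, on their centre line; the grasp point (between the pads) lies 19 mm behind it; y points along the fingers, z is the direction in which the jaws open and shut, and the axes are right-handed (so a half turn about y gives the same grasp; the last joint's range is limited). The gripper opens to 94 mm and grips with 3 to 60 N. Pads are 16 mm wide; open, the fingers measure 119 mm over their backs; the gripper's body (75 mm by 177 mm) begins 78 mm behind the grasp point.
Start: joints at [1.023, 0.245, 1.558, -0, 1.339, -0.174], TCP at [0.237, 0.605, 0.205] pointing down, gripper open.
Joint ranges: [-3.13, 3.13], [-1.02, 2.26], [0.13, 2.54], [-0.95, 4.09], [0.21, 2.88], [-2.74, 2.74]. Speed limits (rad/s): [2.57, 2.57, 3.14, 3.14, 3.14, 3.14].

## Interface

Orientations are given as a rotation vector (axis times angle).
In Python, from bench import observe, read_camera, hand_in gives the robot as it stands.
- The arm moves only by the shell command python3 -m crank 'ROWS' [FORCE]. ROWS is JSON, a list of rows, each an object of numbers: "ax", "ay", "az": the turn, a rotation vector about the tool's x, y, z in rad; "tx", "ty", "tz": the shift along the tool's x, y, z in cm; "hand": the finger opening in cm, from 0 to 9.4. In form: [{"ax": .., "ay": .., "az": .., "tx": .., "ty": .., "tz": .., "hand": ..}, ...]. A call has 1 to 12 rows; each row shifts and turns the commanded pose from where the row before left it, along the tool's axes as they then stand; what a row does not reach is not made up. A row lasts 1/10 s, in which the tool goes at most 50 mm and 8.59 degrees, less where a joint would pass 70% of its speed; a pose out of reach is approached as far as the arm can. A call with a gripper value outside its range is refused whole. The fingers move at their own pace and stop on an object; FORCE is the grip in N (left out, the last holds). Time passes only in rows, so rows that do not move let the fingers close. It gives the time, the measured TCP pose, the force and the opening at its end, in the units of the state.
- observe(): the state, without advancing time (a new reading comes with each control period).
- read_camera(name): name is "scene" or "side" or "wrist"; returns a dict with "pixels" (420x560x3 uint8, red, green, blue), "fx", "fy", "cx", "cy" (pixels), "rvec" (rotation vector, rad) and "tvec" (3), from world to camera coordinates, as OpenCV has them; the wrist camera has in their place "hand_eye" (4x4, takes a point from camera to tool coordinates, whose origin is the TCP and whose axes are the tool frame's). Camera axes: x right, y down, z forward; pixel columns grow to the right and rows downward; lengths in m; the calibration is good to about 2 mm. A picture is of the moment at which its call begins: read the wrist's pose just before it. There is no depth.
- hand_in(): hands the job in, once; it reports no verdict.
The state is a dict: "clock": time; "joint_positions": joint angles; "joint_vel": joint speeds; "effort": joint torques, N m; "position": TCP position; "ee_rot": TCP orientation; "wrist_force": force on the tool from outside, world axes, zero at the start; "torque": the same for the moment, N m; "grip_width": finger opening in m.
Only numpy, scipy, OpenCV 4.12 (cv2) and the standard library are available. Lean on these libraries where they do the work, as an engineer would, in place of code of your own. Each camera call takes 0.05 s, during which the arm holds its last target.

## Working session

There is one attempt and no reset: what is moved stays moved. The work goes in short steps, Python scripts to look and compute and a shell command to move; the robot and the scene stay as the last step left them, time stands still between calls to the robot, and variables do not carry over. Pictures are saved under pics/ and viewed, and the job is handed in when it is done.

```bash
ls; mkdir -p pics; python3 - <<'E'
from bench import observe, read_camera
import cv2,json,numpy as np
s=observe();print(s)
for n in("scene","side","wrist"):
    r=read_camera(n);cv2.imwrite(f"pics/{n}0.png",r["pixels"][:,:,::-1])
    print(n,{k:np.round(v,4).tolist() for k,v in r.items() if k!="pixels"})
E
```

```text
pics
{'clock': 0.0, 'joint_positions': array([ 1.02291894e+00,  2.45809226e-01,  1.55897620e+00, -2.08074989e-05,
        1.33871835e+00, -1.74104852e-01]), 'joint_vel': array([ 0.00146051, -0.00044218,  0.00219826,  0.00058881, -0.00032102,
        0.00086026]), 'effort': array([-9.68551503e-04, -4.15826869e+01, -3.14598691e+01,  6.84297318e-02,
        3.32016021e-02, -1.29428508e-04]), 'position': array([0.23702291, 0.60460532, 0.2043688 ]), 'ee_rot': array([-1.55263068,  0.29383745, -0.29280171]), 'wrist_force': array([ 1.09801283,  0.02733   , -0.15940929]), 'torque': array([ 0.01447308, -0.01202925,  0.00714208]), 'grip_width': 0.093953428357964}
scene {'fx': 417.0578, 'fy': 417.0578, 'cx': 279.3646, 'cy': 207.019, 'rvec': [2.399, 1.0503, -0.2938], 'tvec': [-0.4847, -0.2956, 1.1873]}
side {'fx': 473.5958, 'fy': 473.5958, 'cx': 277.1835, 'cy': 210.0154, 'rvec': [2.3921, -0.4694, 0.189], 'tvec': [-0.541, 0.3151, 0.8821]}
wrist {'fx': 361.4348, 'fy': 361.4348, 'cx': 278.1412, 'cy': 207.1597, 'hand_eye': [[-0.0009, 0.9654, 0.2606, -0.0769], [-0.0004, -0.2606, 0.9654, -0.18], [1.0, 0.0008, 0.0007, 0.0012], [0.0, 0.0, 0.0, 1.0]]}
```

View pics/scene0.png

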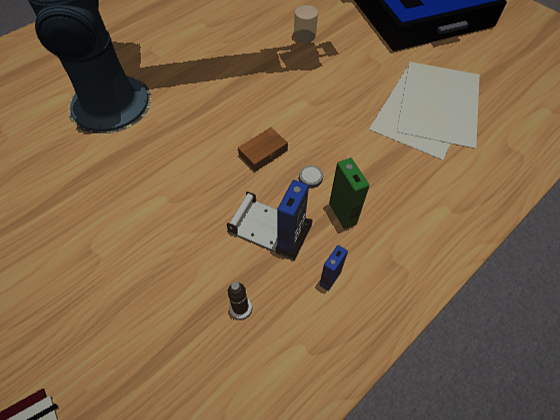

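View pics/side0.png

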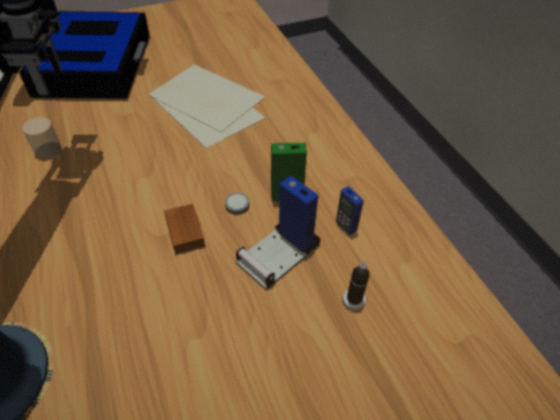

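View pics/wrist0.png

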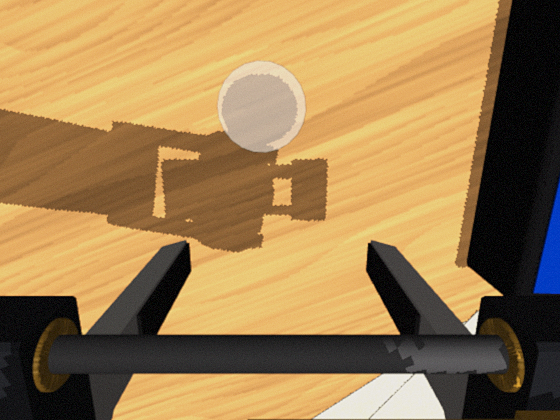

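Candidates: blue slab on the rest at scene (292,218), smaller blue slab at (334,268), and green slab at (348,193). The tester must be the one at (292,218), since it is blue, the larger blue one, and on the rest. I'll enlarge to confirm.

```bash
python3 - <<'E'
import cv2
a=cv2.imread("pics/scene0.png")[145:325,215:375];b=cv2.imread("pics/side0.png")[165:315,225:385]
f=lambda i:cv2.convertScaleAbs(cv2.resize(i,None,fx=5,fy=5,interpolation=cv2.INTER_CUBIC),alpha=1.8,beta=15)
cv2.imwrite("pics/sc1.png",f(a)[:600]);cv2.imwrite("pics/si1.png",f(b)[:600])
E
```

```text
(no output)
```

View pics/sc1.png

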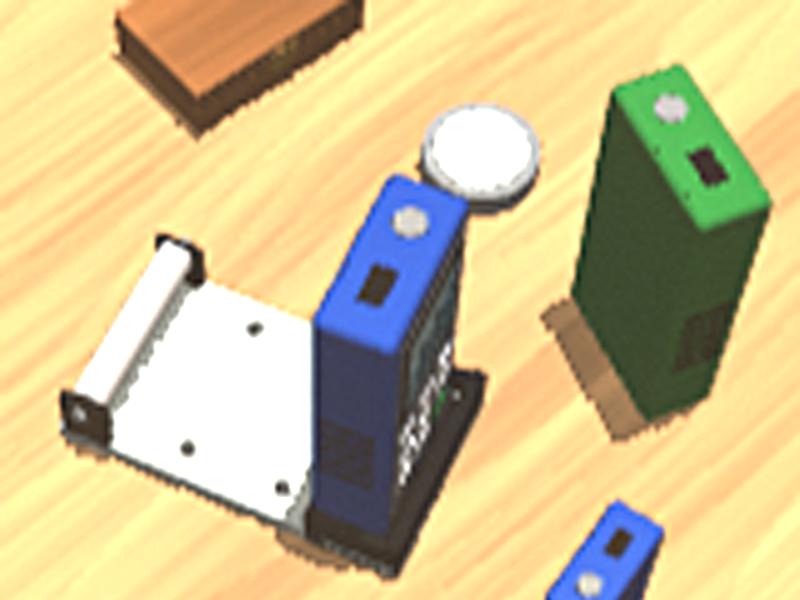

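View pics/si1.png

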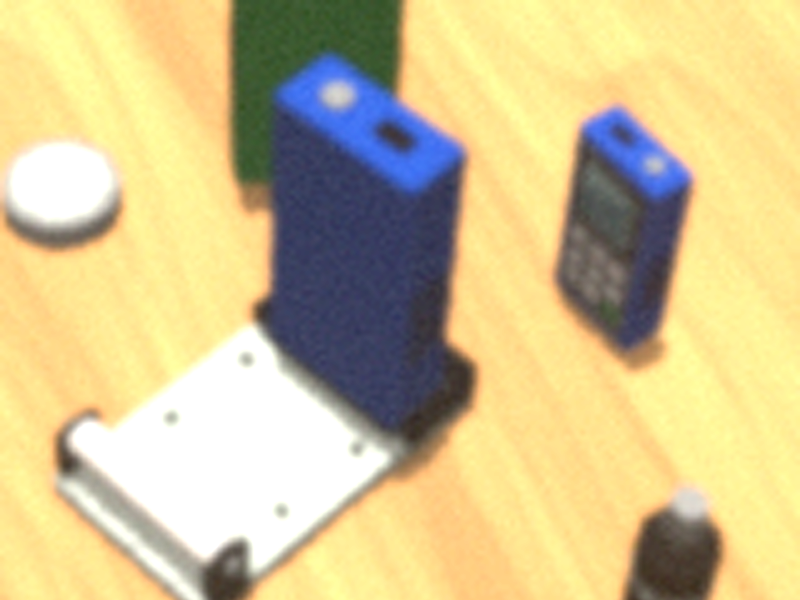

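```bash
cat > h.py <<'E'
import numpy as np,cv2,pickle
from scipy.optimize import least_squares
CAM={'scene':dict(f=417.0578,c=(279.3646,207.019)),'side':dict(f=473.5958,c=(277.1835,210.0154))}
def load():
    from bench import read_camera
    o={}
    for n in CAM:
        r=read_camera(n);o[n]=r
    pickle.dump(o,open('cams.pkl','wb'))
def proj(r,P):
    K=np.array([[r['fx'],0,r['cx']],[0,r['fy'],r['cy']],[0,0,1]])
    return cv2.projectPoints(np.asarray(P,float).reshape(-1,3),np.asarray(r['rvec']),np.asarray(r['tvec']),K,None)[0].reshape(-1,2)
def rz(p,P):
    c,s=np.cos(p[2]),np.sin(p[2]);P=np.asarray(P,float)
    return np.c_[p[0]+c*P[:,0]-s*P[:,1],p[1]+s*P[:,0]+c*P[:,1],P[:,2]]
def box(x0,x1,y0,y1,z0,z1): return [(x,y,z) for x in(x0,x1) for y in(y0,y1) for z in(z0,z1)]
EDG=[(0,1),(0,2),(0,4),(1,3),(1,5),(2,3),(2,6),(3,7),(4,5),(4,6),(5,7),(6,7)]
E
python3 - <<'E'
from h import *
load();C=pickle.load(open('cams.pkl','rb'))
un=lambda p,o:(np.array(p)+.5)/5-.5+np.array(o)
so,sio=(215,145),(225,165)
T=[(-.018,.04,.177),(-.018,-.04,.177),(.018,-.04,.177),(.018,.04,.177)]
ts=un([(398,175),(315,322),(390,352),(468,205)],so);ti=un([(275,98),(410,192),(465,155),(330,55)],sio)
R=[(-.105,.044,.043),(-.105,-.044,.043)]
rs=un([(180,243),(90,390)],so);ri=un([(88,420),(222,552)],sio)
R2=[(-.12,.05,.012),(-.12,-.05,.012)]
def ft(p):return np.r_[(proj(C['scene'],rz(p,T))-ts).ravel(),(proj(C['side'],rz(p,T))-ti).ravel()]
# init ray
best=None
for y in np.arange(-3,3,.5):
    s=least_squares(ft,[.6,0,y])
    if best is None or s.cost<best.cost:best=s
print('tester',best.x,best.cost,np.round(best.fun,1))
def fr(p):return np.r_[(proj(C['scene'],rz(p,R))-rs).ravel(),(proj(C['side'],rz(p,R))-ri).ravel(),
  (proj(C['side'],rz(p,R2))-un([(60,478),(205,612)],sio)).ravel()]
r=least_squares(fr,best.x);print('rest',r.x,r.cost,np.round(r.fun,1))
np.save('fit.npy',[best.x,r.x])
for n,o,sh in(('scene',so,(180,160)),('side',sio,(150,160))):
    im=C[n]['pixels'][o[1]:o[1]+sh[0],o[0]:o[0]+sh[1],::-1]
    im=cv2.convertScaleAbs(cv2.resize(im,None,fx=5,fy=5,interpolation=cv2.INTER_CUBIC),alpha=1.6)
    def dr(p,B,col):
        q=((proj(C[n],rz(p,B))-np.array(o)+.5)*5-.5).astype(int)
        for a,b in EDG:cv2.line(im,tuple(map(int,q[a])),tuple(map(int,q[b])),col,1)
    dr(best.x,box(-.018,.018,-.04,.04,.012,.177),(0,255,255))
    dr(r.x,box(-.12,.052,-.05,.05,0,.012),(0,0,255));dr(r.x,box(.044,.052,-.05,.05,.012,.03),(0,255,0));dr(r.x,box(-.114,-.096,-.044,.044,.025,.043),(255,0,255))
    cv2.imwrite(f'pics/{n}_fit.png',im[:750])
E
python3 - <<'E'
import cv2
for n in('scene','side'):
    i=cv2.imread(f'pics/{n}_fit.png');cv2.imwrite(f'pics/{n}_fit2.png',i[-600:] if n=='side' else i[100:700])
E
```

```text
tester [0.6637327  0.08056803 0.38102576] 12.1442802989387 [-1.6 -1.  -2.3  0.5 -0.2  1.5  1.  -0.6 -1.  -1.8  0.1  0.3  1.4 -1.5
  0.2 -1.7]
rest [0.64591609 0.07156795 0.36135361] 6.288862663355373 [-0.3  1.5 -1.1  1.6 -0.6 -0.2 -0.1 -1.5 -1.3 -1.4  0.   0.4]
```

View pics/scene_fit2.png

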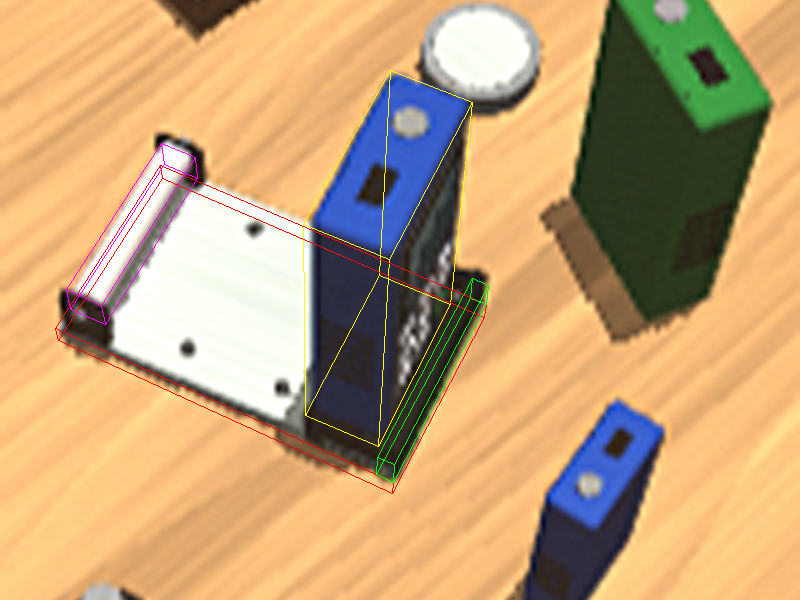

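View pics/side_fit2.png

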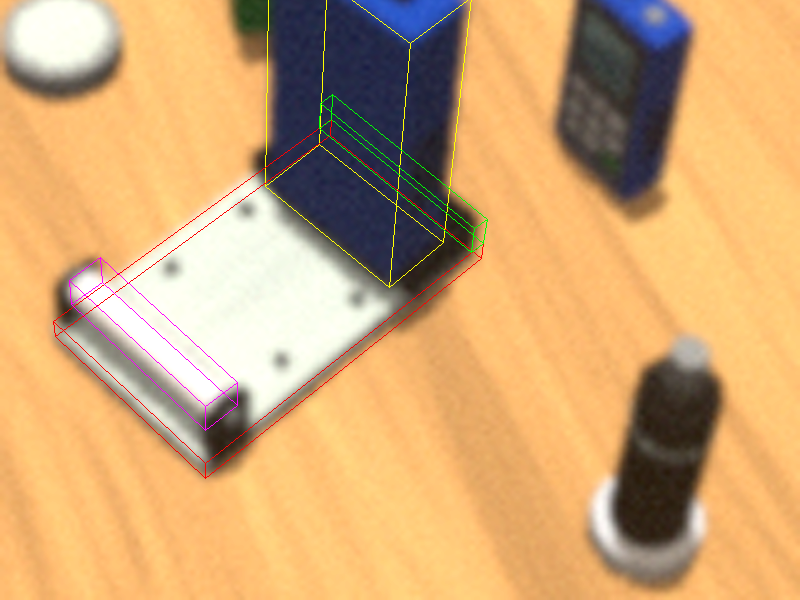

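The enlarged crop confirms it: the big blue slab at scene (292,218) stands on the rest with its screen to the lip and its back to the white bar. The small blue and green slabs are look-alikes. Next I'll locate the bystanders and look-alikes.

```bash
python3 - <<'E'
from h import *
C=pickle.load(open('cams.pkl','rb'));T,Rr=np.load('fit.npy')
def back(n,px,z):
    r=C[n];R=cv2.Rodrigues(r['rvec'])[0];d=R.T@np.array([(px[0]-r['cx'])/r['fx'],(px[1]-r['cy'])/r['fy'],1]);c=-R.T@r['tvec']
    return c+d*(z-c[2])/d[2]
def rest(p):
    d=p[:2]-Rr[:2];c,s=np.cos(Rr[2]),np.sin(Rr[2]);return np.round([c*d[0]+s*d[1],-s*d[0]+c*d[1]],3)
for nm,n,px,z in [('probe top','scene',(236,285),.135),('probe top','side',(362.5,266),.135),('ref','scene',(311,175),.016),('ref','side',(237,202),.016),
 ('case','scene',(263,146),.034),('case','side',(184,224),.034),('green foot-ish','scene',(345,226),.0),('green back foot','side',(273,200),0),('smallblue foot','scene',(326,288),0),('smallblue foot','side',(350,232),0)]:
    p=back(n,px,z);print(nm,n,p.round(3),'rest',rest(p))
for n in C:
    r=C[n];print(n,-cv2.Rodrigues(r['rvec'])[0].T@r['tvec'])
t=T.copy();d=t[:2]-Rr[:2];print(rest(T))
E
```

```text
probe top scene [ 0.713 -0.108  0.135] rest [-0.    -0.191]
probe top side [ 0.711 -0.114  0.135] rest [-0.004 -0.196]
ref scene [0.575 0.235 0.016] rest [-0.008  0.178]
ref side [0.574 0.231 0.016] rest [-0.011  0.174]
case scene [0.436 0.2   0.034] rest [-0.151  0.194]
case side [0.435 0.197 0.034] rest [-0.153  0.192]
green foot-ish scene [0.726 0.199 0.   ] rest [0.12 0.09]
green back foot side [0.664 0.218 0.   ] rest [0.068 0.13 ]
smallblue foot scene [0.802 0.055 0.   ] rest [ 0.14 -0.07]
smallblue foot side [0.794 0.055 0.   ] rest [ 0.133 -0.068]
scene [ 0.96954313 -0.2399004   0.85703221]
side [ 0.36243206 -0.51578038  0.87895562]
[0.02  0.002]
```

```bash
cat >> h.py <<'E'
from scipy.spatial.transform import Rotation as Rot
YAW=0.37; RO=np.array([.6461,.0716,0]); RM=Rot.from_euler('z',YAW).as_matrix()
HX,HY=.002,.002
def tool(theta,s,y,nn=.018,al=np.pi/4,sg=1,hx=HX,back=0):
    u=np.array([-np.sin(theta),0,np.cos(theta)]);n=np.array([np.cos(theta),0,np.sin(theta)]);yy=np.array([0,1.,0])
    a=-np.cos(al)*u+np.sin(al)*yy
    z=sg*n;x=np.cross(a,z)
    P=np.array([hx,HY,.012])+s*u+nn*n+y*yy-back*a
    return RO+RM@P, RM@np.c_[x,a,z]
def state():
    from bench import observe
    o=observe();return o,np.array(o['position']),Rot.from_rotvec(o['ee_rot']).as_matrix()
def delta(P,R,P2,R2):
    return Rot.from_matrix(R.T@R2).as_rotvec(), R.T@(P2-P)*100
E
python3 - <<'E'
from h import *
o,P,R=state();print(P,R.round(3))
for sg in(1,-1):
    P2,R2=tool(0,.135,.015,sg=sg,back=.1);print(sg,P2,R2.round(2).tolist(),*[v.round(3) for v in delta(P,R,P2,R2)])
E
```

```text
[0.23718836 0.60489518 0.20493147] [[ 0.931 -0.     0.365]
 [-0.365 -0.001  0.931]
 [-0.    -1.    -0.001]]
1 [0.68416916 0.02875637 0.21771068] [[0.26, -0.26, 0.93], [-0.66, 0.66, 0.36], [-0.71, -0.71, 0.0]] [0.325 0.783 0.739] [ 62.65   -1.256 -37.313]
-1 [0.68416916 0.02875637 0.21771068] [[-0.26, -0.26, -0.93], [0.66, 0.66, -0.36], [0.71, -0.71, 0.0]] [ 0.899 -2.169 -0.395] [ 62.65   -1.256 -37.313]
```

```bash
python3 -m crank '[{"ty":-4,"tx":1},{"ty":-4,"tx":2},{"ty":-4,"tx":3},{"ty":-3,"tx":3},{"ty":-2,"tx":3},{"tx":3,"tz":-3},{"tx":3,"tz":-3}]'; python3 -c "
from h import *
o,P,R=state();print(P,o['joint_positions'].round(4).tolist(),R.round(3).tolist())"
```

```text
[0.23718836 0.60489518 0.20493147] [1.0229, 0.2455, 1.5583, 0.0, 1.3387, -0.1741] [[0.931, -0.0, 0.365], [-0.365, -0.001, 0.931], [-0.0, -1.0, -0.001]]validation failed for argument at $[0]...
```

```bash
python3 -m crank '[{"ax":0.05,"ay":0.1,"az":0.09,"tx":3,"tz":-3},{"ax":0.05,"ay":0.1,"az":0.09,"tx":3,"tz":-3},{"ax":0.05,"ay":0.1,"az":0.09,"tx":3,"tz":-3},{"ax":0.05,"ay":0.1,"az":0.09,"tx":3,"tz":-3}]'; python3 -c "
from h import *
o,P,R=state();print(P,o['joint_positions'].round(4).tolist(),R.round(3).tolist())"
```

```text
[0.23718836 0.60489518 0.20493147] [1.0229, 0.2455, 1.5583, 0.0, 1.3387, -0.1741] [[0.931, -0.0, 0.365], [-0.365, -0.001, 0.931], [-0.0, -1.0, -0.001]]validation failed for argument at $[0]...
```

```bash
python3 -m crank '[{"ax":0,"ay":0,"az":0,"tx":1,"ty":-4,"tz":0,"hand":8},{"ax":0,"ay":0,"az":0,"tx":2,"ty":-4,"tz":0,"hand":8},{"ax":0,"ay":0,"az":0,"tx":3,"ty":-4,"tz":0,"hand":8},{"ax":0,"ay":0,"az":0,"tx":3,"ty":-3,"tz":0,"hand":8},{"ax":0,"ay":0,"az":0,"tx":3,"ty":-2,"tz":0,"hand":8},{"ax":0,"ay":0,"az":0,"tx":3,"ty":0,"tz":-3,"hand":8},{"ax":0,"ay":0,"az":0,"tx":3,"ty":0,"tz":-3,"hand":8}]'; python3 -c "
from h import *
o,P,R=state();print(P,o['joint_positions'].round(4).tolist(),R.round(3).tolist())"
```

```text
clock: 0.95
position: [0.384, 0.4827, 0.3759]
ee_rot: [-1.55, 0.292, -0.293]
wrist_force: [0.3, -0.6, -0.1]
grip_width: 0.0799
[0.38399579 0.48269359 0.37593597] [0.7152, 0.0826, 1.4351, -0.0001, 1.6229, -0.4823] [[0.931, 0.001, 0.365], [-0.365, 0.001, 0.931], [0.001, -1.0, 0.001]]
```

```bash
python3 -m crank '[{"ax":0,"ay":0.14,"az":0,"tx":3,"ty":0,"tz":-3,"hand":8},{"ax":0,"ay":0.14,"az":0,"tx":3,"ty":0,"tz":-3,"hand":8},{"ax":0,"ay":0.0,"az":0.14,"tx":3,"ty":0,"tz":-3,"hand":8}]'; python3 -c "
from h import *
o,P,R=state();print(P,o['joint_positions'].round(4).tolist(),R.round(3).tolist())"
python3 -m crank '[{"ax":0,"ay":0,"az":0.14,"tx":3,"ty":0,"tz":-3,"hand":8},{"ax":0,"ay":0,"az":0.14,"tx":3,"ty":0,"tz":-3,"hand":8}]'; python3 -c "
from h import *
o,P,R=state();print(P,o['joint_positions'].round(4).tolist(),R.round(3).tolist())
for sg in(1,):
    P2,R2=tool(0,.135,.015,sg=sg,back=.1);print(sg,P2,R2.round(2).tolist(),*[v.round(3) for v in delta(P,R,P2,R2)])"
```

```text
clock: 1.25
position: [0.4154, 0.362, 0.376]
ee_rot: [-1.46, 0.613, -0.399]
wrist_force: [0.3, -0.1, -0.4]
grip_width: 0.0799
[0.41540948 0.36201228 0.37596562] [0.4444, -0.0541, 1.5781, 0.1286, 1.6811, -0.4647] [[0.787, -0.112, 0.607], [-0.6, 0.088, 0.795], [-0.143, -0.99, 0.001]]
clock: 1.45
position: [0.4271, 0.2772, 0.3648]
ee_rot: [-1.347, 0.804, -0.181]
wrist_force: [1.1, -0.1, -0.2]
grip_width: 0.0798
[0.42708923 0.27721649 0.36476965] [0.176, -0.053, 1.635, 0.3222, 1.8378, -0.7005] [[0.725, -0.323, 0.608], [-0.553, 0.253, 0.794], [-0.41, -0.912, 0.005]]
1 [0.68416916 0.02875637 0.21771068] [[0.26, -0.26, 0.93], [-0.66, 0.66, 0.36], [-0.71, -0.71, 0.0]] [0.309 0.455 0.352] [38.415 -1.182 -4.169]
```

```bash
cat > kin.py <<'E'
from h import *
Ry=lambda t:Rot.from_euler('y',t).as_matrix();Rz=lambda t:Rot.from_euler('z',t).as_matrix()
def fk(q,p):
    a1,d1,lat,L2,e3,L3,L6,s6,t0=p
    R1=Rz(q[0]);R2=R1@Ry(q[1]);R3=R2@Ry(q[2]);R4=R3@Rz(q[3]);R5=R4@Ry(q[4]);R6=R5@Rz(s6*q[5]+t0)
    P=R1@[a1,lat,d1]+R2@[0,0,L2]+R3@[e3,0,L3]+R5@[0,0,L6]
    return P,np.c_[R6[:,0],R6[:,2],-R6[:,1]]
LO=np.array([-3.13,-1.02,.13,-.95,.21,-2.74]);HI=np.array([3.13,2.26,2.54,4.09,2.88,2.74])
def ik(P,R,q0,p):
    def f(q):
        a,b=fk(q,p);return np.r_[(a-P)*10,Rot.from_matrix(b.T@R).as_rotvec()]
    s=least_squares(f,np.clip(q0,LO+1e-3,HI-1e-3),bounds=(LO,HI));return s.x,np.abs(s.fun).max()
E
cat > fit.py <<'E'
from kin import *
D=[([1.0229,.2455,1.5583,0,1.3387,-.1741],[.23719,.60490,.20493],[[.931,0,.365],[-.365,-.001,.931],[0,-1,-.001]]),
([0.7152,0.0826,1.4351,-0.0001,1.6229,-0.4823],[.38399579,.48269359,.37593597],[[0.931,0.001,0.365],[-0.365,0.001,0.931],[0.001,-1,0.001]]),
([0.4444,-0.0541,1.5781,0.1286,1.6811,-0.4647],[0.41540948,0.36201228,0.37596562],[[0.787,-0.112,0.607],[-0.6,0.088,0.795],[-0.143,-0.99,0.001]]),
([0.176,-0.053,1.635,0.3222,1.8378,-0.7005],[0.42708923,0.27721649,0.36476965],[[0.725,-0.323,0.608],[-0.553,0.253,0.794],[-0.41,-0.912,0.005]])]
best=None
for s6 in(1,-1):
  for t0 in np.arange(0,6.3,.8):
    def f(v):
        p=np.r_[v[:7],s6,v[7]];o=[]
        for q,P,R in D:
            a,b=fk(q,p);o+=list((a-P)*10)+list((b-np.array(R)).ravel())
        return np.array(o+list(.0003*np.array(v[:7])))
    s=least_squares(f,[.1,.3,.11,.4,0,.4,.3,t0])
    if best is None or s.cost<best[0]:best=(s.cost,np.r_[s.x[:7],s6,s.x[7]],s.fun)
print(best[0],best[1].round(4));print(best[2].round(3)[:60]);np.save('kp.npy',best[1])
E
python3 fit.py
```

```text
1.5361494425093965e-06 [-0.      0.2735  0.1126  0.4199  0.0663  0.5688  0.28    1.      4.7125]
[ 0.    -0.    -0.    -0.    -0.     0.    -0.     0.    -0.    -0.
  0.     0.     0.    -0.    -0.     0.    -0.    -0.     0.    -0.
  0.    -0.     0.    -0.    -0.     0.     0.     0.    -0.    -0.
 -0.    -0.    -0.     0.     0.     0.     0.    -0.    -0.     0.
 -0.    -0.     0.    -0.    -0.    -0.     0.    -0.001 -0.     0.
  0.     0.     0.     0.     0.   ]
```

```bash
cat > tr.py <<'E'
from kin import *
p=np.load('kp.npy')
o,P,R=state();q0=np.array(o['joint_positions'])
print('cur',q0.round(3))
for al in(.5,.7854,1.05):
    print('alpha',al);q=q0
    for th in np.radians([0,15,30,45,60,70,75]):
        w=.05 if th<.2 else .09
        P2,R2=tool(th,.135,.015,nn=(.018 if th<.2 else .045),al=al)
        q,e=ik(P2,R2,q,p)
        W=P2-.28*R2[:,1]
        low=min((P2-.097*R2[:,1]+i*.088*R2[:,2]+j*.038*R2[:,0])[2] for i in(-1,1) for j in(-1,1))
        low2=min((P2-.2*R2[:,1]+i*.088*R2[:,2]+j*.038*R2[:,0])[2] for i in(-1,1) for j in(-1,1))
        print(int(np.degrees(th)),q.round(2),'err',round(e,4),'wrist',W.round(3),'bodylow',round(low,3),round(low2,3))
E
python3 tr.py
```

```text
cur [ 0.176 -0.053  1.635  0.322  1.838 -0.701]
alpha 0.5
0 [-0.2   0.46  1.46  0.42  1.51 -0.66] err 0.0 wrist [ 0.707 -0.03   0.393] bodylow 0.214 0.304
14 [-0.27  0.32  1.65  0.57  1.34 -0.88] err 0.0 wrist [ 0.639 -0.057  0.391] bodylow 0.196 0.283
29 [-0.37  0.17  1.88  0.77  1.21 -1.2 ] err 0.0 wrist [ 0.549 -0.092  0.364] bodylow 0.165 0.244
45 [-0.49  0.1   2.08  1.01  1.17 -1.6 ] err 0.0 wrist [ 0.469 -0.123  0.313] bodylow 0.124 0.188
59 [-0.62  0.14  2.21  1.25  1.24 -2.02] err 0.0 wrist [ 0.404 -0.148  0.241] bodylow 0.076 0.121
70 [-0.69  0.25  2.26  1.37  1.34 -2.31] err 0.0 wrist [ 0.371 -0.161  0.185] bodylow 0.041 0.072
75 [-0.72  0.32  2.26  1.42  1.4  -2.45] err 0.0 wrist [ 0.358 -0.166  0.154] bodylow 0.023 0.046
alpha 0.7854
0 [-0.28  0.57  1.39  0.6   1.69 -0.74] err 0.0 wrist [ 0.73  -0.09   0.345] bodylow 0.189 0.262
14 [-0.33  0.46  1.55  0.72  1.56 -0.98] err 0.0 wrist [ 0.674 -0.112  0.345] bodylow 0.172 0.242
29 [-0.42  0.35  1.75  0.85  1.48 -1.29] err 0.0 wrist [ 0.595 -0.143  0.323] bodylow 0.144 0.207
45 [-0.52  0.3   1.92  1.    1.46 -1.64] err 0.0 wr
[... 333 characters left out ...]
0.035
alpha 1.05
0 [-0.32  0.69  1.33  0.77  1.85 -0.77] err 0.0 wrist [ 0.746 -0.132  0.286] bodylow 0.162 0.214
14 [-0.36  0.61  1.45  0.84  1.77 -1.03] err 0.0 wrist [ 0.704 -0.148  0.289] bodylow 0.146 0.196
29 [-0.44  0.52  1.62  0.91  1.72 -1.34] err 0.0 wrist [ 0.638 -0.174  0.272] bodylow 0.121 0.165
45 [-0.51  0.49  1.75  0.98  1.7  -1.66] err 0.0 wrist [ 0.578 -0.197  0.238] bodylow 0.088 0.124
59 [-0.59  0.52  1.85  1.04  1.72 -2.  ] err 0.0 wrist [ 0.529 -0.216  0.188] bodylow 0.05 0.076
70 [-0.63  0.57  1.88  1.07  1.75 -2.23] err 0.0 wrist [ 0.504 -0.226  0.148] bodylow 0.023 0.041
75 [-0.64  0.61  1.88  1.08  1.76 -2.34] err 0.0 wrist [ 0.493 -0.23   0.126] bodylow 0.009 0.023
```

```bash
python3 - <<'E'
from kin import *
p=np.load('kp.npy')
o,P,R=state()
P2,R2=tool(0,.135,.012,al=.6,back=.09);print(P2,*[v.round(3) for v in delta(P,R,P2,R2)],(P2-P).round(3))
E
```

```text
[0.67806044 0.04450605 0.22128021] [0.264 0.48  0.171] [36.955 -0.912 -3.288] [ 0.251 -0.233 -0.143]
```

```bash
python3 -m crank '[{"ax":0.05,"ay":0.09,"az":0.03,"tx":4,"ty":-1,"tz":0,"hand":7},{"ax":0.05,"ay":0.1,"az":0.03,"tx":4,"ty":-1,"tz":0,"hand":7},{"ax":0.05,"ay":0.1,"az":0.03,"tx":4,"ty":-1,"tz":0,"hand":7},{"ax":0.05,"ay":0.1,"az":0.04,"tx":4,"ty":-1,"tz":0,"hand":7},{"ax":0.06,"ay":0.09,"az":0.04,"tx":4,"ty":-1,"tz":0,"hand":7}]'; python3 - <<'E'
from kin import *
o,P,R=state()
P2,R2=tool(0,.135,.012,al=.6,back=.09);print(P,*[v.round(3) for v in delta(P,R,P2,R2)],(P2-P).round(3))
E
```

```text
clock: 1.95
position: [0.556, 0.1262, 0.3141]
ee_rot: [-0.992, 1.246, -0.479]
wrist_force: [1.4, 0.4, 0.5]
grip_width: 0.0702
[0.55595418 0.1261993  0.31406751] [-0.    -0.004  0.007] [15.13   0.977  8.489] [ 0.122 -0.082 -0.093]
```

```bash
python3 -m crank '[{"ax":0,"ay":0,"az":0,"tx":2,"ty":0,"tz":3,"hand":7},{"ax":0,"ay":0,"az":0,"tx":3,"ty":0,"tz":3,"hand":7},{"ax":0,"ay":0,"az":0.007,"tx":3,"ty":0,"tz":2.5,"hand":7},{"ax":0,"ay":0,"az":0,"tx":3.5,"ty":0.5,"tz":0,"hand":7},{"ax":0,"ay":0,"az":0,"tx":3.6,"ty":0.4,"tz":0,"hand":7},{"ax":0,"ay":0,"az":0,"tx":0,"ty":0,"tz":0,"hand":7},{"ax":0,"ay":0,"az":0,"tx":0,"ty":0,"tz":0,"hand":7}]'; python3 - <<'E'
from kin import *
o,P,R=state()
P2,R2=tool(0,.135,.012,al=.6,back=.09);print(P,*[v.round(3) for v in delta(P,R,P2,R2)],(P2-P).round(3))
load();C=pickle.load(open('cams.pkl','rb'))
from bench import read_camera
w=read_camera('wrist');cv2.imwrite('pics/w2.png',w['pixels'][:,:,::-1])
a=C['scene']['pixels'][100:340,180:420,::-1];b=C['side']['pixels'][100:340,200:440,::-1]
cv2.imwrite('pics/d2.png',cv2.convertScaleAbs(cv2.resize(np.hstack([a,b]),(800,400),interpolation=cv2.INTER_CUBIC),alpha=1.7))
E
```

```text
clock: 2.65
position: [0.6771, 0.0466, 0.2217]
ee_rot: [-0.99, 1.249, -0.47]
wrist_force: [-0.6, 0.6, 0.6]
grip_width: 0.0699
[0.67706336 0.04664145 0.22168105] [ 0.003 -0.002  0.   ] [ 0.217 -0.1    0.016] [ 0.001 -0.002 -0.   ]
```

View pics/d2.png

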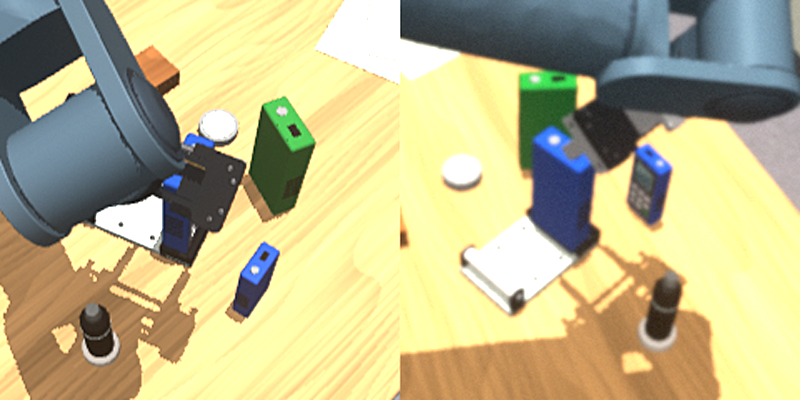

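View pics/w2.png

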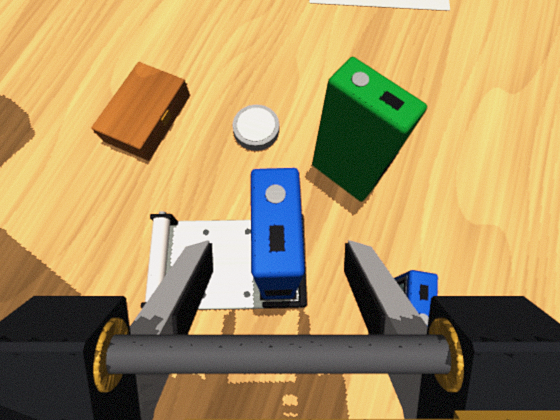

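Wrist view: the blue tester's head (cols 251–303, rows 168–290) sits centred between the finger tips (212 and 346), with nothing in the way. I'll check this against the model.

```bash
cat >> h.py <<'E'
def wproj(w,P,R,X):
    K=np.array([[w['fx'],0,w['cx']],[0,w['fy'],w['cy']],[0,0,1]]);H=np.array(w['hand_eye'])
    t=(np.asarray(X)-P)@R; c=(t-H[:3,3])@H[:3,:3]
    q=c@K.T;return q[:,:2]/q[:,2:]
E
python3 - <<'E'
from h import *
from bench import read_camera
o,P,R=state();w=read_camera('wrist')
im=w['pixels'][:,:,::-1].copy()
X=(RM@np.array(box(HX,HX+.036,HY-.04,HY+.04,.012,.177)).T).T+RO
Y=(RM@np.array(box(-.12,.052,-.05,.05,0,.012)).T).T+RO
Z=(RM@np.array(box(-.114,-.096,-.044,.044,.034,.043)).T).T+RO
im=cv2.resize(im[130:330,100:380],None,fx=2.85,fy=2.85)
for B,c in((X,(0,255,255)),(Y,(0,0,255)),(Z,(255,0,255))):
    q=(wproj(w,P,R,B)-[100,130])*2.85
    for a,b in EDG:cv2.line(im,tuple(map(int,q[a])),tuple(map(int,q[b])),c,1)
cv2.imwrite('pics/w3.png',im)
E
```

```text
(no output)
```

View pics/w3.png

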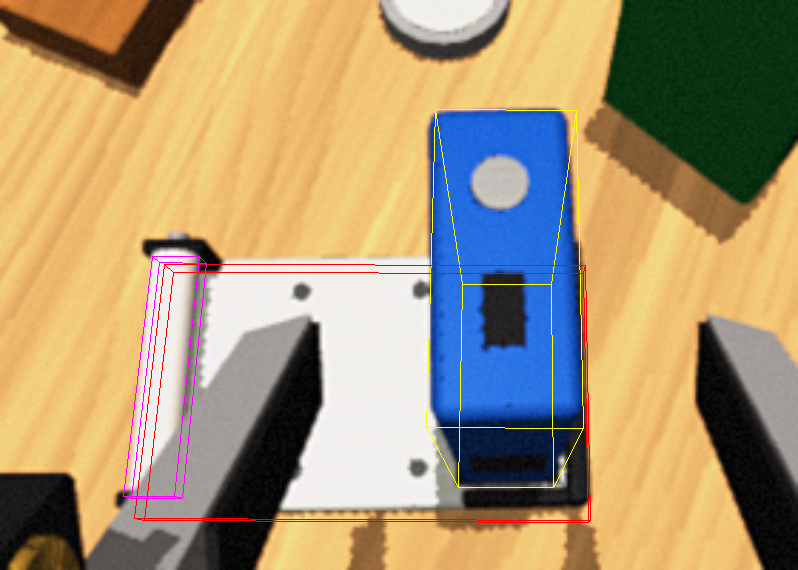

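The overlay agrees within about 2 mm, so I'll insert the fingers.

```bash
python3 -m crank '[{"ax":0,"ay":0,"az":0,"tx":0.2,"ty":1.5,"tz":0,"hand":7},{"ax":0,"ay":0,"az":0,"tx":0,"ty":1.5,"tz":0,"hand":7},{"ax":0,"ay":0,"az":0,"tx":0,"ty":1.5,"tz":0,"hand":7},{"ax":0,"ay":0,"az":0,"tx":0,"ty":1.5,"tz":0,"hand":7},{"ax":0,"ay":0,"az":0,"tx":0,"ty":1.5,"tz":0,"hand":7},{"ax":0,"ay":0,"az":0,"tx":0,"ty":1.5,"tz":0,"hand":7},{"ax":0,"ay":0,"az":0,"tx":0,"ty":0,"tz":0,"hand":5.0},{"ax":0,"ay":0,"az":0,"tx":0,"ty":0,"tz":0,"hand":5.0},{"ax":0,"ay":0,"az":0,"tx":0,"ty":0,"tz":0,"hand":5.0}]' 3; python3 - <<'E'
from h import *
from bench import read_camera
o,P,R=state()
P2,R2=tool(0,.135,.012,al=.6);print(P,*[v.round(3) for v in delta(P,R,P2,R2)],o['wrist_force'])
w=read_camera('wrist');cv2.imwrite('pics/w4.png',w['pixels'][:,:,::-1])
E
```

```text
clock: 3.75
position: [0.66, 0.0919, 0.1475]
ee_rot: [-0.991, 1.245, -0.472]
wrist_force: [0.2, -0.6, 0.9]
grip_width: 0.0516
[0.66000092 0.09189472 0.14748243] [0.001 0.    0.002] [ 0.018  0.046 -0.03 ] [ 0.20988431 -0.58481494  0.93675289]
```

View pics/w4.png

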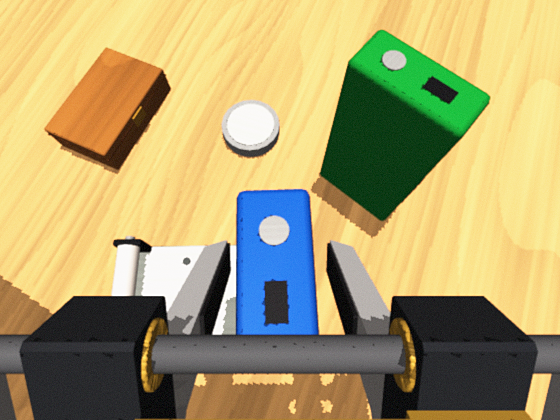

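The fingers straddle the head (tips at about cols 229 and 329, tester cols 237–317) with clearance on both sides. Now I'll work out the arc increments about the heel.

```bash
cat > inc.py <<'E'
from h import *
for nn in(.018,.045):
  for d in(1,2,3):
    for th in(0,40):
        A=tool(np.radians(th),.135,.012,nn,al=.6);B=tool(np.radians(th+d),.135,.012,nn,al=.6)
        print(nn,d,th,*[v.round(4) for v in delta(*A,*B)])
E
python3 inc.py
```

```text
0.018 1 0 [ 0.0144 -0.0099 -0.    ] [-0.0166 -0.0242 -0.2359]
0.018 1 40 [ 0.0144 -0.0099  0.    ] [-0.0166 -0.0242 -0.2359]
0.018 2 0 [ 0.0288 -0.0197  0.    ] [-0.0308 -0.0451 -0.4722]
0.018 2 40 [ 0.0288 -0.0197 -0.    ] [-0.0308 -0.0451 -0.4722]
0.018 3 0 [ 0.0432 -0.0296  0.    ] [-0.0427 -0.0625 -0.709 ]
0.018 3 40 [ 0.0432 -0.0296  0.    ] [-0.0427 -0.0625 -0.709 ]
0.045 1 0 [ 0.0144 -0.0099 -0.    ] [-0.0432 -0.0631 -0.2363]
0.045 1 40 [ 0.0144 -0.0099  0.    ] [-0.0432 -0.0631 -0.2363]
0.045 2 0 [ 0.0288 -0.0197  0.    ] [-0.084  -0.1228 -0.4739]
0.045 2 40 [ 0.0288 -0.0197 -0.    ] [-0.084  -0.1228 -0.4739]
0.045 3 0 [ 0.0432 -0.0296  0.    ] [-0.1225 -0.1791 -0.7127]
0.045 3 40 [ 0.0432 -0.0296  0.    ] [-0.1225 -0.1791 -0.7127]
```

```bash
python3 -m crank '[{"ax":0,"ay":0,"az":0,"tx":0,"ty":0,"tz":0,"hand":4.6},{"ax":0.0144,"ay":-0.0099,"az":0,"tx":-0.017,"ty":-0.024,"tz":-0.236,"hand":4.6},{"ax":0.0144,"ay":-0.0099,"az":0,"tx":-0.017,"ty":-0.024,"tz":-0.236,"hand":4.6},{"ax":0.0144,"ay":-0.0099,"az":0,"tx":-0.017,"ty":-0.024,"tz":-0.236,"hand":4.6},{"ax":0.0144,"ay":-0.0099,"az":0,"tx":-0.017,"ty":-0.024,"tz":-0.236,"hand":4.6},{"ax":0.0144,"ay":-0.0099,"az":0,"tx":-0.017,"ty":-0.024,"tz":-0.236,"hand":4.6}]'; python3 - <<'E'
from h import *
from bench import read_camera
o,P,R=state()
P2,R2=tool(np.radians(5),.135,.012,al=.6);print(P,*[v.round(3) for v in delta(P,R,P2,R2)],o['wrist_force'],o['grip_width'])
w=read_camera('wrist');cv2.imwrite('pics/w5.png',w['pixels'][:,:,::-1])
E
```

```text
clock: 4.4
position: [0.648, 0.0878, 0.1479]
ee_rot: [-0.936, 1.177, -0.485]
wrist_force: [0.8, 0.2, -0.6]
grip_width: 0.0462
[0.64801096 0.0878426  0.14785978] [0.001 0.001 0.001] [ 0.029 -0.038  0.052] [ 0.78913673  0.15961192 -0.55987855] 0.04623339484057745
```

View pics/w5.png

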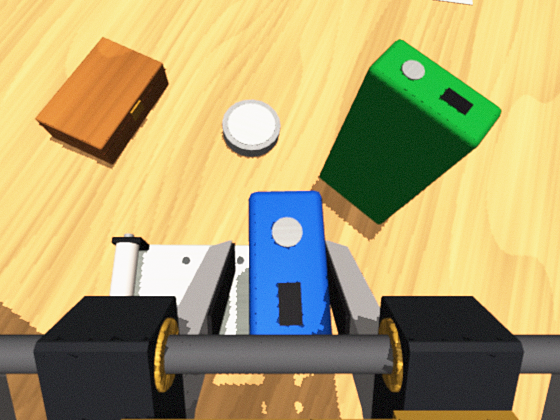

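The front finger now touches (tester right edge at about col 326). There is a gap on the back side. Continuing.

```bash
python3 -m crank '[{"ax":0.0144,"ay":-0.0099,"az":0,"tx":-0.017,"ty":-0.024,"tz":-0.236,"hand":4.6},{"ax":0.0144,"ay":-0.0099,"az":0,"tx":-0.017,"ty":-0.024,"tz":-0.236,"hand":4.6},{"ax":0.0144,"ay":-0.0099,"az":0,"tx":-0.017,"ty":-0.024,"tz":-0.236,"hand":4.6},{"ax":0.0144,"ay":-0.0099,"az":0,"tx":-0.017,"ty":-0.024,"tz":-0.236,"hand":4.6},{"ax":0.0144,"ay":-0.0099,"az":0,"tx":-0.017,"ty":-0.024,"tz":-0.236,"hand":4.6},{"ax":0.0144,"ay":-0.0099,"az":0,"tx":-0.017,"ty":-0.024,"tz":-0.236,"hand":4.6},{"ax":0.0144,"ay":-0.0099,"az":0,"tx":-0.017,"ty":-0.024,"tz":-0.236,"hand":4.6},{"ax":0.0144,"ay":-0.0099,"az":0,"tx":-0.017,"ty":-0.024,"tz":-0.236,"hand":4.6},{"ax":0.0144,"ay":-0.0099,"az":0,"tx":-0.017,"ty":-0.024,"tz":-0.236,"hand":4.6},{"ax":0.0144,"ay":-0.0099,"az":0,"tx":-0.017,"ty":-0.024,"tz":-0.236,"hand":4.6},{"ax":0.0144,"ay":-0.0099,"az":0,"tx":-0.017,"ty":-0.024,"tz":-0.236,"hand":4.6}]'; cat > look.py <<'E'
import sys
from h import *
from bench import read_camera
o,P,R=state();th=float(sys.argv[1])
P2,R2=tool(np.radians(th),.135,.012,float(sys.argv[3]),al=.6);print(P,*[v.round(3) for v in delta(P,R,P2,R2)],o['wrist_force'].round(2),o['grip_width'],o['joint_positions'].round(2))
w=read_camera('wrist')['pixels'][:,:,::-1];s=read_camera('side')['pixels'][130:340,200:420,::-1]
h=420
im=np.hstack([cv2.resize(w,(450,338)),cv2.convertScaleAbs(cv2.resize(s,(350,338),interpolation=cv2.INTER_CUBIC),alpha=1.7)])
cv2.imwrite(f'pics/{sys.argv[2]}.png',im)
E
python3 look.py 16 l6 .018
```

```text
clock: 5.55
position: [0.6238, 0.0785, 0.1465]
ee_rot: [-0.815, 1.024, -0.513]
wrist_force: [-0.5, 0.0, 0.0]
grip_width: 0.0459
[0.62375088 0.07849959 0.14647118] [0.002 0.001 0.001] [ 0.035 -0.04   0.049] [-0.51  0.    0.03] 0.045854856021386316 [-0.33  0.32  1.69  0.63  1.4  -0.98]
```

View pics/l6.png

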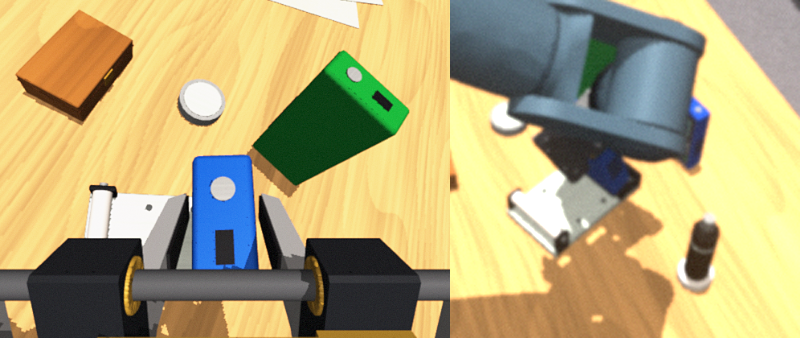

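It's leaning on the back finger now. I'll open gradually; the back finger yields and the tester follows.

```bash
python3 -m crank '[{"ax":0,"ay":0,"az":0,"tx":0,"ty":0,"tz":0,"hand":5.0},{"ax":0,"ay":0,"az":0,"tx":0,"ty":0,"tz":0,"hand":5.5},{"ax":0,"ay":0,"az":0,"tx":0,"ty":0,"tz":0,"hand":6.0},{"ax":0,"ay":0,"az":0,"tx":0,"ty":0,"tz":0,"hand":6.5},{"ax":0,"ay":0,"az":0,"tx":0,"ty":0,"tz":0,"hand":7.0},{"ax":0,"ay":0,"az":0,"tx":0,"ty":0,"tz":0,"hand":7.5},{"ax":0,"ay":0,"az":0,"tx":0,"ty":0,"tz":0,"hand":8.0},{"ax":0,"ay":0,"az":0,"tx":0,"ty":0,"tz":0,"hand":8.4},{"ax":0,"ay":0,"az":0,"tx":0,"ty":0,"tz":0,"hand":8.8},{"ax":0,"ay":0,"az":0,"tx":0,"ty":0,"tz":0,"hand":8.8},{"ax":0,"ay":0,"az":0,"tx":0,"ty":0,"tz":0,"hand":8.8}]'; python3 look.py 16 l7 .018; python3 - <<'E'
from h import *
o,P,R=state()
for th in(26,27,28,30):
    print(th,*[v.round(3) for v in delta(P,R,*tool(np.radians(th),.135,.012,.044,al=.6))])
E
```

```text
clock: 6.75
position: [0.6239, 0.0786, 0.1465]
ee_rot: [-0.816, 1.026, -0.513]
wrist_force: [0.4, -0.8, 0.5]
grip_width: 0.0881
[0.62392547 0.07856653 0.14648436] [0.003 0.001 0.001] [ 0.033 -0.043  0.03 ] [ 0.42 -0.82  0.53] 0.08812601793975629 [-0.33  0.32  1.69  0.63  1.4  -0.98]
26 [ 0.147 -0.098  0.001] [-0.284 -0.503  0.217]
27 [ 0.161 -0.108  0.001] [-0.302 -0.53  -0.029]
28 [ 0.176 -0.118  0.001] [-0.318 -0.552 -0.275]
30 [ 0.205 -0.137  0.001] [-0.343 -0.587 -0.769]
```

View pics/l7.png

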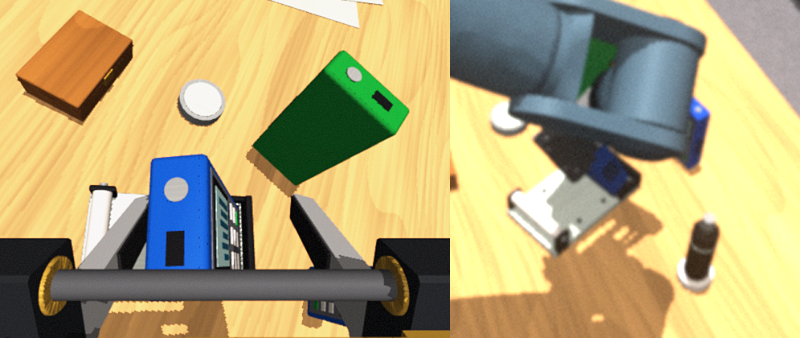

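The tester now lies back on the rear finger (wrist view: head at cols 150–210 against the left finger, screen visible). I'll align the tool and then lower on the arc.

```bash
python3 -m crank '[{"ax":0.0292,"ay":-0.0196,"az":0,"tx":-0.05,"ty":-0.085,"tz":-0.11,"hand":8.8},{"ax":0.0292,"ay":-0.0196,"az":0,"tx":-0.05,"ty":-0.085,"tz":-0.11,"hand":8.8},{"ax":0.0292,"ay":-0.0196,"az":0,"tx":-0.05,"ty":-0.085,"tz":-0.11,"hand":8.8},{"ax":0.0292,"ay":-0.0196,"az":0,"tx":-0.05,"ty":-0.085,"tz":-0.11,"hand":8.8},{"ax":0.0292,"ay":-0.0196,"az":0,"tx":-0.05,"ty":-0.085,"tz":-0.11,"hand":8.8},{"ax":0.0292,"ay":-0.0196,"az":0,"tx":-0.05,"ty":-0.085,"tz":-0.11,"hand":8.8},{"ax":0.0292,"ay":-0.0196,"az":0,"tx":-0.05,"ty":-0.085,"tz":-0.11,"hand":8.8},{"ax":0.0288,"ay":-0.0197,"az":0,"tx":-0.084,"ty":-0.123,"tz":-0.474,"hand":8.8},{"ax":0.0288,"ay":-0.0197,"az":0,"tx":-0.084,"ty":-0.123,"tz":-0.474,"hand":8.8},{"ax":0.0288,"ay":-0.0197,"az":0,"tx":-0.084,"ty":-0.123,"tz":-0.474,"hand":8.8},{"ax":0.0288,"ay":-0.0197,"az":0,"tx":-0.084,"ty":-0.123,"tz":-0.474,"hand":8.8},{"ax":0.0288,"ay":-0.0197,"az":0,"tx":-0.084,"ty":-0.123,"tz":-0.474,"hand":8.8}]'; python3 look.py 40 l8 .044
```

```text
clock: 8.05
position: [0.5927, 0.0658, 0.1428]
ee_rot: [-0.55, 0.692, -0.563]
wrist_force: [0.4, -0.2, -0.9]
grip_width: 0.0878
[0.59269467 0.0658347  0.14281955] [-0.     0.001  0.001] [-0.014 -0.009  0.118] [ 0.43 -0.21 -0.91] 0.08779271027760989 [-0.47  0.18  1.97  0.94  1.28 -1.49]
```

View pics/l8.png

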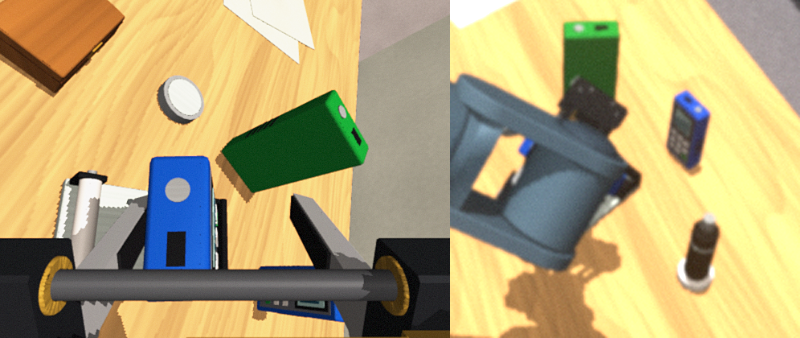

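It follows flat on the rear finger at about 40°. Continuing.

```bash
python3 -m crank '[{"ax":0.0288,"ay":-0.0197,"az":0,"tx":-0.084,"ty":-0.123,"tz":-0.464,"hand":8.8},{"ax":0.0288,"ay":-0.0197,"az":0,"tx":-0.084,"ty":-0.123,"tz":-0.464,"hand":8.8},{"ax":0.0288,"ay":-0.0197,"az":0,"tx":-0.084,"ty":-0.123,"tz":-0.464,"hand":8.8},{"ax":0.0288,"ay":-0.0197,"az":0,"tx":-0.084,"ty":-0.123,"tz":-0.464,"hand":8.8},{"ax":0.0288,"ay":-0.0197,"az":0,"tx":-0.084,"ty":-0.123,"tz":-0.464,"hand":8.8},{"ax":0.0288,"ay":-0.0197,"az":0,"tx":-0.084,"ty":-0.123,"tz":-0.464,"hand":8.8},{"ax":0.0288,"ay":-0.0197,"az":0,"tx":-0.084,"ty":-0.123,"tz":-0.464,"hand":8.8},{"ax":0.0288,"ay":-0.0197,"az":0,"tx":-0.084,"ty":-0.123,"tz":-0.464,"hand":8.8},{"ax":0.0288,"ay":-0.0197,"az":0,"tx":-0.084,"ty":-0.123,"tz":-0.464,"hand":8.8},{"ax":0.0288,"ay":-0.0197,"az":0,"tx":-0.084,"ty":-0.123,"tz":-0.464,"hand":8.8}]'; python3 look.py 60 l9 .044
```

```text
clock: 9.15
position: [0.5545, 0.0508, 0.1179]
ee_rot: [-0.331, 0.415, -0.587]
wrist_force: [-0.5, -0.7, -1.9]
grip_width: 0.0883
[0.554516   0.05078023 0.11786405] [0.001 0.001 0.001] [-0.017  0.027 -0.022] [-0.49 -0.69 -1.87] 0.08831347313672783 [-0.63  0.21  2.15  1.2   1.34 -2.02]
```

View pics/l9.png

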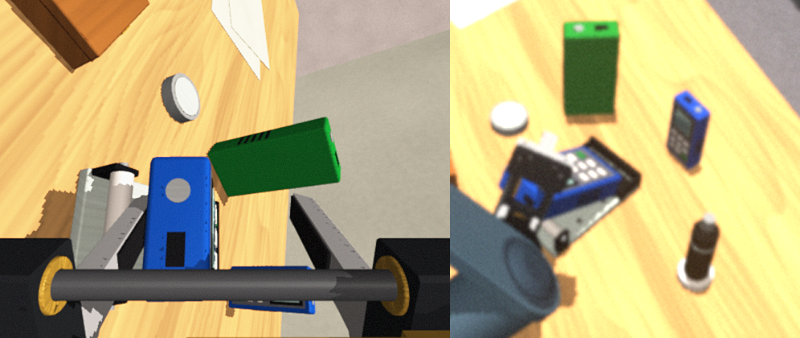

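At about 60°, smooth. Continue to 68°, then lower by straight translation.

```bash
python3 -m crank '[{"ax":0.0288,"ay":-0.0197,"az":0,"tx":-0.084,"ty":-0.123,"tz":-0.474,"hand":8.8},{"ax":0.0288,"ay":-0.0197,"az":0,"tx":-0.084,"ty":-0.123,"tz":-0.474,"hand":8.8},{"ax":0.0288,"ay":-0.0197,"az":0,"tx":-0.084,"ty":-0.123,"tz":-0.474,"hand":8.8},{"ax":0.0288,"ay":-0.0197,"az":0,"tx":-0.084,"ty":-0.123,"tz":-0.474,"hand":8.8},{"ax":0,"ay":0,"az":0,"tx":0,"ty":0,"tz":-0.2,"hand":8.8},{"ax":0,"ay":0,"az":0,"tx":0,"ty":0,"tz":-0.2,"hand":8.8},{"ax":0,"ay":0,"az":0,"tx":0,"ty":0,"tz":-0.2,"hand":8.8},{"ax":0,"ay":0,"az":0,"tx":0,"ty":0,"tz":-0.2,"hand":8.8},{"ax":0,"ay":0,"az":0,"tx":0,"ty":0,"tz":-0.2,"hand":8.8}]'; python3 look.py 68 l10 .034
```

```text
clock: 10.15
position: [0.5381, 0.0445, 0.0946]
ee_rot: [-0.243, 0.305, -0.594]
wrist_force: [0.3, 0.1, -2.0]
grip_width: 0.0881
[0.53806785 0.04447265 0.09456283] [0.001 0.001 0.001] [-0.004  0.035 -0.04 ] [ 0.33  0.13 -1.97] 0.08810756108908328 [-0.69  0.31  2.18  1.28  1.39 -2.26]
```

View pics/l10.png

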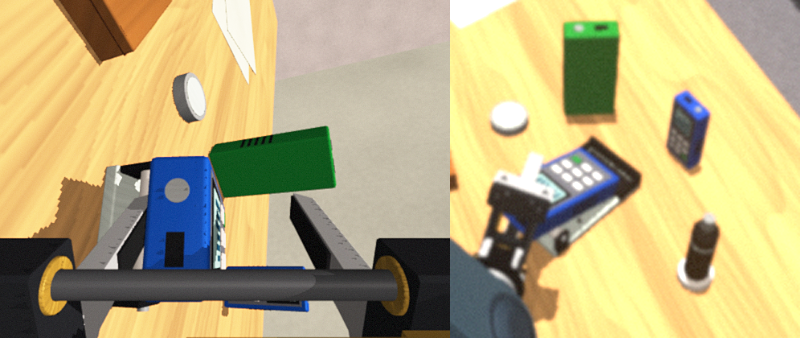

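```bash
python3 -m crank '[{"ax":0,"ay":0,"az":0,"tx":0,"ty":0,"tz":-0.2,"hand":8.8},{"ax":0,"ay":0,"az":0,"tx":0,"ty":0,"tz":-0.2,"hand":8.8},{"ax":0,"ay":0,"az":0,"tx":0,"ty":0,"tz":-0.2,"hand":8.8},{"ax":0,"ay":0,"az":0,"tx":0,"ty":0,"tz":-0.2,"hand":8.8},{"ax":0,"ay":0,"az":0,"tx":0,"ty":0,"tz":-0.2,"hand":8.8},{"ax":0,"ay":0,"az":0,"tx":0,"ty":0,"tz":0,"hand":8.8}]'; python3 look.py 68 l11 .024
```

```text
clock: 10.85
position: [0.5342, 0.0433, 0.0851]
ee_rot: [-0.242, 0.306, -0.594]
wrist_force: [0.4, 0.2, 0.2]
grip_width: 0.088
[0.53419785 0.04325464 0.08506243] [ 0. -0.  0.] [ 0.029  0.036 -0.007] [0.41 0.18 0.23] 0.08797169717673757 [-0.7   0.33  2.18  1.28  1.39 -2.28]
```

View pics/l11.png

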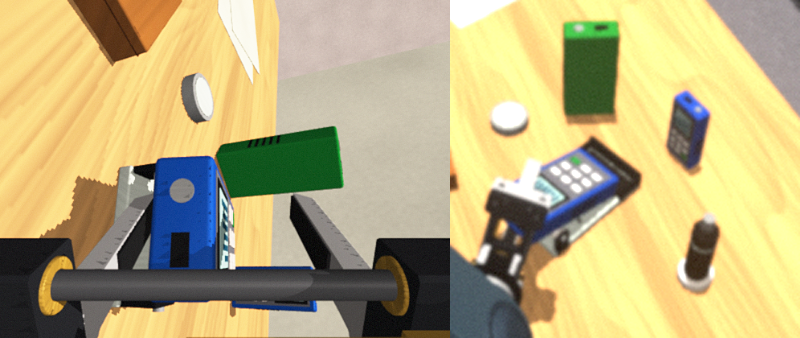

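The load is off the finger (wrist force about 0) and there is a visible gap to the left finger, so the tester lies on the bar. Withdrawing along the finger axis.

```bash
python3 -m crank '[{"ax":0,"ay":0,"az":0,"tx":0,"ty":-0.3,"tz":-0.1,"hand":8.8},{"ax":0,"ay":0,"az":0,"tx":0,"ty":-0.6,"tz":0,"hand":8.8},{"ax":0,"ay":0,"az":0,"tx":0,"ty":-0.8,"tz":0,"hand":8.8},{"ax":0,"ay":0,"az":0,"tx":0,"ty":-1,"tz":0,"hand":8.8},{"ax":0,"ay":0,"az":0,"tx":0,"ty":-1.3,"tz":0,"hand":8.8},{"ax":0,"ay":0,"az":0,"tx":0,"ty":-1.5,"tz":0,"hand":8.8},{"ax":0,"ay":0,"az":0,"tx":0,"ty":-1.5,"tz":0,"hand":8.8},{"ax":0,"ay":0,"az":0,"tx":0,"ty":-1.5,"tz":0,"hand":8.8},{"ax":0,"ay":0,"az":0,"tx":0,"ty":0,"tz":0,"hand":8.8}]'; python3 look.py 68 l12 .024
```

```text
clock: 11.85
position: [0.4908, -0.0275, 0.1113]
ee_rot: [-0.244, 0.304, -0.597]
wrist_force: [0.5, 0.9, -0.2]
grip_width: 0.0883
[ 0.49078321 -0.02748812  0.11130225] [0.001 0.001 0.004] [-0.141  8.739  0.04 ] [ 0.51  0.93 -0.17] 0.08832254764764204 [-0.89  0.25  2.2   1.13  1.52 -2.27]
```

View pics/l12.png

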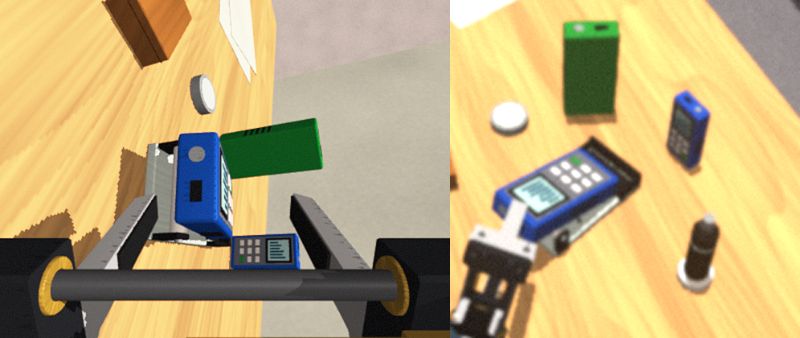

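Wrist and side views: the tester lies straight on the bar, screen up, and the fingers are clear of it. Next I'll plan the push pose: tool down, fingers 50 mm apart across the head end.

```bash
cat > push.py <<'E'
from kin import *
p=np.load('kp.npy');o,P,R=state();q=np.array(o['joint_positions'])
for sg in(1,-1):
    for X,Z in((-.21,.16),(-.21,.035),(-.13,.035)):
        z=np.array([0,sg,0.]);a=np.array([0,0,-1.]);R2=RM@np.c_[np.cross(a,z),a,z];P2=RO+RM@[X,HY+.001,Z]
        qq,e=ik(P2,R2,q,p);print(sg,X,Z,P2.round(3),qq.round(2),round(e,4),*[v.round(3) for v in delta(P,R,P2,R2)])
E
python3 push.py
```

```text
1 -0.21 0.16 [ 0.449 -0.002  0.16 ] [-0.26 -0.2   2.1  -0.    1.24 -2.2 ] 0.0 [-1.237 -0.997  0.461] [-5.699 -1.703  3.454]
1 -0.21 0.035 [ 0.449 -0.002  0.035] [-0.26  0.01  2.16  0.    0.97 -2.2 ] 0.0 [-1.237 -0.997  0.461] [-3.064  2.173 -8.134]
1 -0.13 0.035 [0.524 0.027 0.035] [-0.16  0.18  1.98  0.    0.98 -2.11] 0.0 [-1.237 -0.997  0.461] [ 1.114  8.301 -5.134]
-1 -0.21 0.16 [ 0.449 -0.002  0.16 ] [-0.26 -0.2   2.1   0.    1.24  0.94] 0.0 [-0.508  1.678 -1.365] [-5.699 -1.703  3.454]
-1 -0.21 0.035 [ 0.449 -0.002  0.035] [-0.26  0.01  2.16 -0.    0.97  0.94] 0.0 [-0.508  1.678 -1.365] [-3.064  2.173 -8.134]
-1 -0.13 0.035 [0.524 0.027 0.035] [-0.16  0.18  1.98  0.    0.98  1.04] 0.0 [-0.508  1.678 -1.365] [ 1.114  8.301 -5.134]
```

```bash
python3 -m crank '[{"ax":0,"ay":0,"az":0,"tx":0,"ty":-1,"tz":1,"hand":8.8},{"ax":0,"ay":0,"az":0,"tx":0,"ty":-1,"tz":2,"hand":8.8},{"ax":0,"ay":0,"az":0,"tx":0,"ty":-1,"tz":3,"hand":7},{"ax":0,"ay":0,"az":0,"tx":0,"ty":-1,"tz":3,"hand":5}]'; python3 push.py | head -1
python3 -m crank '[{"ax":-0.103,"ay":-0.083,"az":0.0385,"tx":0,"ty":0,"tz":0,"hand":5},{"ax":-0.103,"ay":-0.083,"az":0.0385,"tx":0,"ty":0,"tz":0,"hand":5},{"ax":-0.103,"ay":-0.083,"az":0.0385,"tx":0,"ty":0,"tz":0,"hand":5},{"ax":-0.103,"ay":-0.083,"az":0.0385,"tx":0,"ty":0,"tz":0,"hand":5},{"ax":-0.103,"ay":-0.083,"az":0.0385,"tx":0,"ty":0,"tz":0,"hand":5},{"ax":-0.103,"ay":-0.083,"az":0.0385,"tx":0,"ty":0,"tz":0,"hand":5},{"ax":-0.103,"ay":-0.083,"az":0.0385,"tx":0,"ty":0,"tz":0,"hand":5},{"ax":-0.103,"ay":-0.083,"az":0.0385,"tx":0,"ty":0,"tz":0,"hand":5},{"ax":-0.103,"ay":-0.083,"az":0.0385,"tx":0,"ty":0,"tz":0,"hand":5},{"ax":-0.103,"ay":-0.083,"az":0.0385,"tx":0,"ty":0,"tz":0,"hand":5},{"ax":-0.103,"ay":-0.083,"az":0.0385,"tx":0,"ty":0,"tz":0,"hand":5},{"ax":-0.103,"ay":-0.083,"az":0.0385,"tx":0,"ty":0,"tz":0,"hand":5}]'; python3 push.py | head -3; python3 look.py 68 l13 .024
```

```text
clock: 12.35
position: [0.5016, -0.0447, 0.2078]
ee_rot: [-0.242, 0.306, -0.593]
wrist_force: [0.9, -0.8, -0.8]
grip_width: 0.0753
1 -0.21 0.16 [ 0.449 -0.002  0.16 ] [-0.26 -0.2   2.1   0.    1.24 -2.2 ] 0.0 [-1.238 -0.996  0.459] [-5.604  2.283 -5.682]
clock: 13.55
position: [0.502, -0.0448, 0.2077]
ee_rot: [-1.554, -0.293, 0.294]
wrist_force: [-0.2, -0.4, -0.2]
grip_width: 0.0499
1 -0.21 0.16 [ 0.449 -0.002  0.16 ] [-0.26 -0.2   2.1  -0.    1.24 -2.2 ] 0.0 [ 0.003  0.004 -0.001] [-3.322  4.753  5.968]
1 -0.21 0.035 [ 0.449 -0.002  0.035] [-0.26  0.01  2.16 -0.    0.97 -2.2 ] 0.0 [ 0.003  0.004 -0.001] [-3.306 17.253  6.003]
1 -0.13 0.035 [0.524 0.027 0.035] [-0.16  0.18  1.98 -0.    0.98 -2.11] 0.0 [ 0.003  0.004 -0.001] [ 4.694 17.243  5.972]
[ 0.50195025 -0.04481702  0.20765693] [ 1.241  1.    -0.462] [ 6.274 12.255  7.052] [-0.17 -0.4  -0.2 ] 0.04990423307192876 [-0.31 -0.11  1.92 -0.    1.32 -2.26]
```

View pics/l13.png

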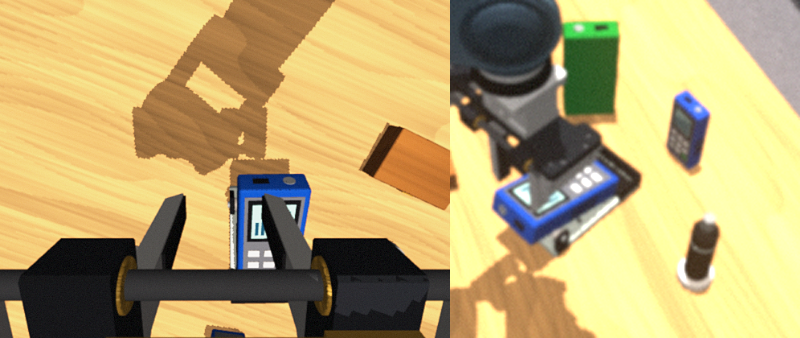

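The tool points down above the tester; the wrist view shows its head end near rows 175–200 (cols 240–310). Moving behind the head.

```bash
python3 -m crank '[{"ax":0,"ay":0,"az":0,"tx":-1.1,"ty":0,"tz":2,"hand":5},{"ax":0.003,"ay":0.004,"az":0,"tx":-1.1,"ty":0,"tz":2,"hand":5},{"ax":0,"ay":0,"az":0,"tx":-1.1,"ty":1,"tz":2,"hand":5},{"ax":0,"ay":0,"az":0,"tx":-0.5,"ty":2,"tz":0,"hand":5},{"ax":0,"ay":0,"az":0,"tx":0,"ty":0,"tz":0,"hand":5}]';  python3 - <<'E'
from h import *
from bench import read_camera
o,P,R=state();w=read_camera('wrist');im=w['pixels'][:,:,::-1].copy()
print(P, RM.T@(P-RO))
b=.285
u=np.array([-np.cos(b),0,np.sin(b)]);n=np.array([np.sin(b),0,np.cos(b)])
X=[np.array([HX,HY,.012])+s*u+t*n+np.array([0,y,0]) for s in(0,.165) for y in(-.04,.04) for t in(0,.036)]
X=(RM@np.array(X).T).T+RO
Y=(RM@np.array(box(-.12,.052,-.05,.05,0,.012)).T).T+RO
L=(RM@np.array(box(.044,.052,-.05,.05,.012,.03)).T).T+RO
for B,c in((X,(0,255,255)),(Y,(0,0,255)),(L,(0,255,0))):
    q=wproj(w,P,R,B)
    for i,j in EDG:cv2.line(im,tuple(map(int,q[i])),tuple(map(int,q[j])),c,1)
cv2.imwrite('pics/w14.png',im);pickle.dump((w,P,R),open('w14.pkl','wb'))
cv2.imwrite('pics/w14r.png',w['pixels'][:,:,::-1])
E
```

```text
clock: 14.15
position: [0.4421, -0.0022, 0.1743]
ee_rot: [-1.543, -0.281, 0.29]
wrist_force: [-0.7, -0.7, 0.2]
grip_width: 0.0501
[ 0.44214219 -0.00219104  0.17433866] [-0.21683942  0.00495688  0.17433866]
```

View pics/w14.png

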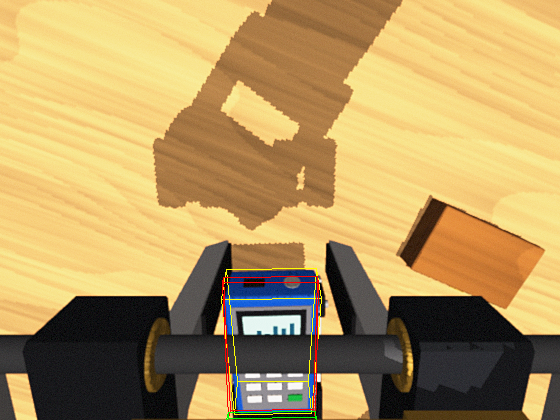

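The model overlay of the lying tester matches the picture (head edge row 270, sides cols 223–320). Descend and approach.

```bash
python3 -m crank '[{"ax":0,"ay":0,"az":0,"tx":0,"ty":2,"tz":-0.1,"hand":5},{"ax":0,"ay":0,"az":0,"tx":0,"ty":2.5,"tz":-0.1,"hand":5},{"ax":0,"ay":0,"az":0,"tx":0,"ty":2.5,"tz":0,"hand":5},{"ax":0,"ay":0,"az":0,"tx":0,"ty":2.5,"tz":0,"hand":5},{"ax":0,"ay":0,"az":0,"tx":0,"ty":2.5,"tz":0,"hand":5},{"ax":0,"ay":0,"az":0,"tx":0,"ty":1.9,"tz":0,"hand":5},{"ax":0,"ay":0,"az":0,"tx":1,"ty":0,"tz":0,"hand":5},{"ax":0,"ay":0,"az":0,"tx":1,"ty":0,"tz":0,"hand":5},{"ax":0,"ay":0,"az":0,"tx":1,"ty":0,"tz":0,"hand":5},{"ax":0,"ay":0,"az":0,"tx":1,"ty":0,"tz":0,"hand":5},{"ax":0,"ay":0,"az":0,"tx":0.6,"ty":0,"tz":0,"hand":5},{"ax":0,"ay":0,"az":0,"tx":0,"ty":0,"tz":0,"hand":5}]'; cat > pl.py <<'E'
import sys
from h import *
from bench import read_camera
o,P,R=state();print('rest',(RM.T@(P-RO)).round(4),'F rest',(RM.T@o['wrist_force']).round(2),'tool yaw err',delta(P,R,P,RM@np.array([[1,0,0],[0,0,1],[0,-1,0.]]))[0].round(3))
if len(sys.argv)>1:
    w=read_camera('wrist')['pixels'][150:,100:460,::-1];s=read_camera('side')['pixels'][150:330,210:410,::-1]
    cv2.imwrite(f'pics/{sys.argv[1]}.png',np.hstack([cv2.resize(w,(400,300)),cv2.convertScaleAbs(cv2.resize(s,(333,300),interpolation=cv2.INTER_CUBIC),alpha=1.7)]))
E
python3 pl.py p1
```

```text
clock: 15.4
position: [0.489, 0.0129, 0.0381]
ee_rot: [-1.547, -0.288, 0.289]
wrist_force: [-0.0, -0.6, -0.0]
grip_width: 0.0499
rest [-0.1677  0.0021  0.0381] F rest [-0.25 -0.56 -0.01] tool yaw err [-0.005 -0.002  0.   ]
```

View pics/p1.png

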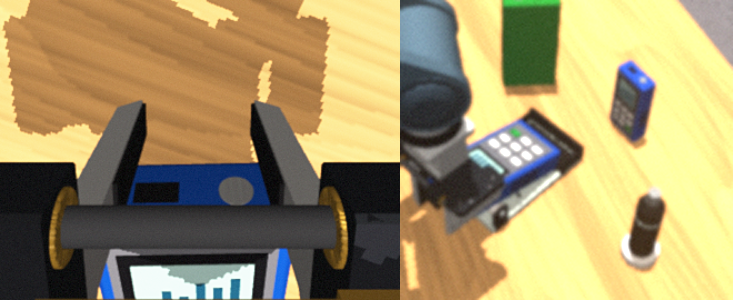

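```bash
python3 -m crank '[{"ax":0,"ay":0,"az":0,"tx":0.2,"ty":0.4,"tz":0,"hand":5},{"ax":0,"ay":0,"az":0,"tx":0.2,"ty":0,"tz":0,"hand":5},{"ax":0,"ay":0,"az":0,"tx":0.25,"ty":0,"tz":0,"hand":5},{"ax":0,"ay":0,"az":0,"tx":0.25,"ty":0,"tz":0,"hand":5},{"ax":0,"ay":0,"az":0,"tx":0.25,"ty":0,"tz":0,"hand":5},{"ax":0,"ay":0,"az":0,"tx":0.25,"ty":0,"tz":0,"hand":5}]'; python3 pl.py;python3 -m crank '[{"ax":0,"ay":0,"az":0,"tx":0.25,"ty":0,"tz":0,"hand":5},{"ax":0,"ay":0,"az":0,"tx":0.25,"ty":0,"tz":0,"hand":5},{"ax":0,"ay":0,"az":0,"tx":0.25,"ty":0,"tz":0,"hand":5},{"ax":0,"ay":0,"az":0,"tx":0.25,"ty":0,"tz":0,"hand":5},{"ax":0,"ay":0,"az":0,"tx":0.25,"ty":0,"tz":0,"hand":5},{"ax":0,"ay":0,"az":0,"tx":0.25,"ty":0,"tz":0,"hand":5}]'; python3 pl.py p2
```

```text
clock: 16.1
position: [0.5009, 0.0178, 0.0334]
ee_rot: [-1.547, -0.286, 0.289]
wrist_force: [-1.1, -0.5, -0.9]
grip_width: 0.0499
rest [-0.1548  0.0023  0.0334] F rest [-1.18 -0.06 -0.9 ] tool yaw err [-0.005 -0.003 -0.001]
clock: 16.7
position: [0.515, 0.0231, 0.0335]
ee_rot: [-1.547, -0.286, 0.289]
wrist_force: [-1.4, -0.0, -1.3]
grip_width: 0.05
rest [-0.1397  0.0022  0.0335] F rest [-1.34  0.49 -1.26] tool yaw err [-0.005 -0.003 -0.001]
```

View pics/p2.png

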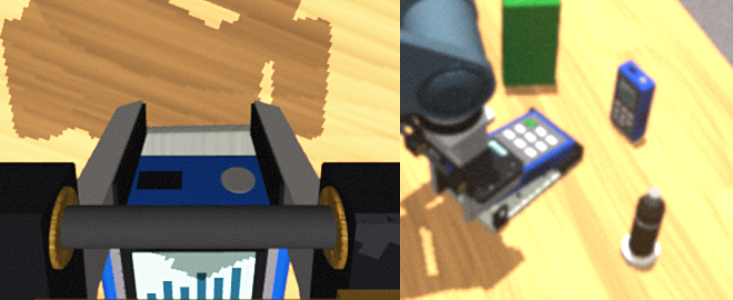

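Pushing lightly (about 1.5 N) and it slides straight. Continuing slowly, watching for contact with the lip.

```bash
for i in 1; do python3 -m crank '[{"ax":0,"ay":0,"az":0,"tx":0.2,"ty":0,"tz":0,"hand":5},{"ax":0,"ay":0,"az":0,"tx":0.2,"ty":0,"tz":0,"hand":5},{"ax":0,"ay":0,"az":0,"tx":0.1,"ty":0,"tz":0,"hand":5},{"ax":0,"ay":0,"az":0,"tx":0.1,"ty":0,"tz":0,"hand":5}]' >/dev/null; python3 pl.py; done
python3 -m crank '[{"ax":0,"ay":0,"az":0,"tx":0.1,"ty":0,"tz":0,"hand":5},{"ax":0,"ay":0,"az":0,"tx":0.1,"ty":0,"tz":0,"hand":5}]' >/dev/null; python3 pl.py p3
```

```text
rest [-0.1339  0.0022  0.0334] F rest [-1.56 -0.39 -1.23] tool yaw err [-0.005 -0.003 -0.001]
rest [-0.1332  0.0023  0.0331] F rest [-8.16 -0.8   2.65] tool yaw err [-0.006 -0.003 -0.005]
```

View pics/p3.png

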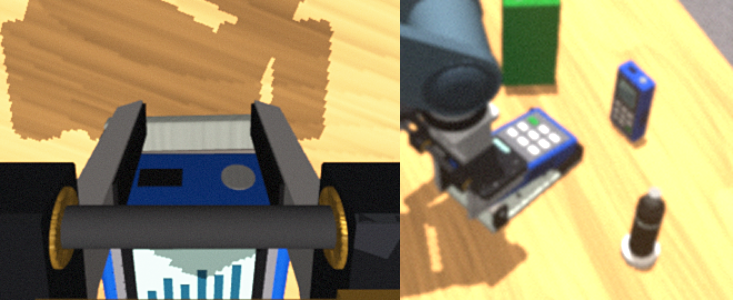

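Force rose to 8 N in x about 4 mm before the modelled home position. It could be the lip, or a finger touching the plate or bracket. I'll back off and look.

```bash
python3 -m crank '[{"ax":0,"ay":0,"az":0,"tx":-1,"ty":0,"tz":0,"hand":5},{"ax":0,"ay":0,"az":0,"tx":-3,"ty":0,"tz":0,"hand":5},{"ax":0,"ay":0,"az":0,"tx":-2,"ty":-4,"tz":0,"hand":5},{"ax":0,"ay":0,"az":0,"tx":0,"ty":-5,"tz":0,"hand":5},{"ax":0,"ay":0,"az":0,"tx":0,"ty":-5,"tz":0,"hand":5},{"ax":0,"ay":0,"az":0,"tx":4,"ty":-5,"tz":0,"hand":5},{"ax":0,"ay":0,"az":0,"tx":5,"ty":-4,"tz":0,"hand":5},{"ax":0,"ay":0,"az":0,"tx":5,"ty":0,"tz":0,"hand":5},{"ax":0,"ay":0,"az":0,"tx":3,"ty":0,"tz":0,"hand":5},{"ax":0,"ay":0,"az":0,"tx":0,"ty":0,"tz":0,"hand":5}]'; cat > ov.py <<'E'
import sys
from h import *
from bench import read_camera
hx=float(sys.argv[1]);b=float(sys.argv[2]);RO[:2]+=0
o,P,R=state();w=read_camera('wrist');im=w['pixels'][:,:,::-1].copy()
cv2.imwrite(f'pics/{sys.argv[3]}r.png',im)
u=np.array([-np.cos(b),0,np.sin(b)]);n=np.array([np.sin(b),0,np.cos(b)])
X=[np.array([hx,HY,.012])+s*u+t*n+np.array([0,y,0]) for s in(0,.165) for y in(-.04,.04) for t in(0,.036)]
X=(RM@np.array(X).T).T+RO
Y=(RM@np.array(box(-.12,.052,-.05,.05,0,.012)).T).T+RO
L=(RM@np.array(box(.044,.052,-.05,.05,.012,.03)).T).T+RO
k=1.4;im=cv2.resize(im,None,fx=k,fy=k)
for B,c in((X,(0,255,255)),(Y,(0,0,255)),(L,(0,255,0))):
    q=wproj(w,P,R,B)*k;print(q.round(0).astype(int).tolist())
    for i,j in EDG:cv2.line(im,tuple(map(int,q[i])),tuple(map(int,q[j])),c,1)
cv2.imwrite(f'pics/{sys.argv[3]}.png',im)
E
python3 ov.py .040 .211 o1
```

```text
clock: 18.5
position: [0.6095, 0.0584, 0.2436]
ee_rot: [-1.546, -0.289, 0.289]
wrist_force: [-1.2, -0.6, -0.7]
grip_width: 0.0496
[[341, 338], [337, 363], [433, 338], [437, 362], [331, 143], [326, 154], [443, 143], [448, 154]]
[[322, 146], [320, 146], [446, 146], [448, 146], [329, 346], [328, 351], [441, 346], [442, 351]]
[[327, 343], [325, 350], [443, 342], [445, 350], [328, 351], [325, 359], [442, 351], [445, 359]]
```

View pics/o1.png

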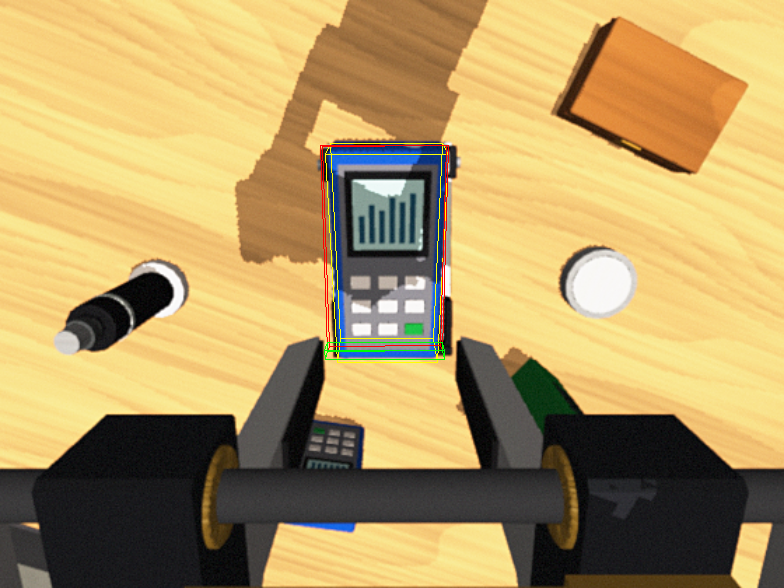

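```bash
python3 - <<'E'
import cv2,numpy as np
from bench import read_camera
im=cv2.imread('pics/o1r.png')[225:275,215:345]
a=cv2.convertScaleAbs(cv2.resize(im,None,fx=6,fy=6,interpolation=cv2.INTER_CUBIC),alpha=1.6,beta=20)
s=read_camera('side')['pixels'][195:260,265:375,::-1]
b=cv2.convertScaleAbs(cv2.resize(s,(780,294*780//780),interpolation=cv2.INTER_CUBIC),alpha=2,beta=20)
cv2.imwrite('pics/z1.png',np.vstack([a,b[:290]]))
E
```

```text
(no output)
```

View pics/z1.png

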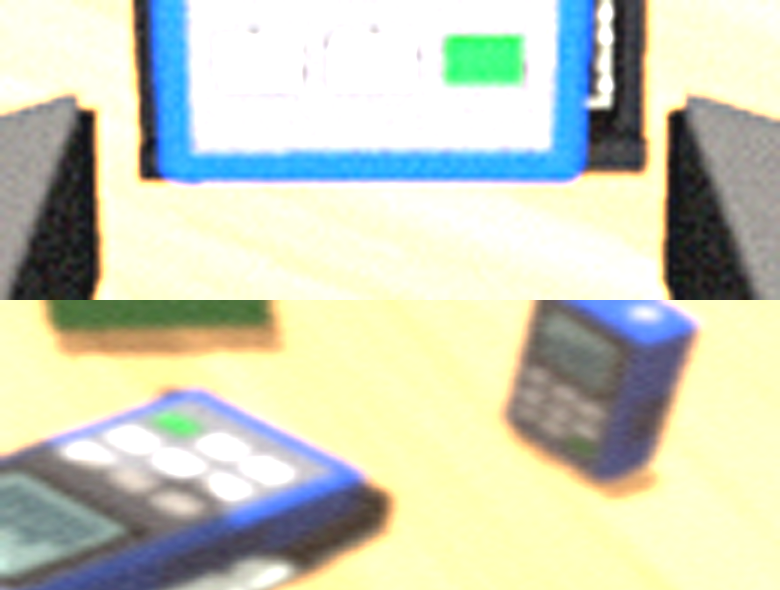

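```bash
python3 - <<'E'
from h import *
from bench import read_camera
o,P,R=state();w=read_camera('wrist');H=np.array(w['hand_eye'])
def bp(px,z):
    d=H[:3,:3]@[(px[0]-w['cx'])/w['fx'],(px[1]-w['cy'])/w['fy'],1]
    d=R@d;c=P+R@H[:3,3];X=c+d*(z-c[2])/d[2];return (RM.T@(X-RO)*1000).round(1)
f=lambda c,r:(215+(c+.5)/6-.5,225+(r+.5)/6-.5)
print('lip L outer',bp(f(142,179),.03),'lip R outer',bp(f(643,170),.03))
print('foot top L',bp(f(180,182),.047),'R',bp(f(568,180),.047))
print('foot sideL',bp(f(158,160),.047),'R',bp(f(588,160),.047))
print('cheek inner top? R outer',bp(f(645,60),.038))
E
```

```text
lip L outer [ 45.8 -42.7  30. ] lip R outer [44.3 54.8 30. ]
foot top L [ 39.4 -33.7  47. ] R [39.3 38.6 47. ]
foot sideL [ 35.  -37.7  47. ] R [35.3 42.2 47. ]
cheek inner top? R outer [18.9 53.4 38. ]
```

The stop was the lip: in this picture the foot top edge is 5.7 mm inside the lip's outer edge, which puts the heel at about 39 mm (home is about 40). The tester is about 4 mm off centre and straight to about 0.015 rad. Last check on the bystanders before handing in.

```bash
python3 - <<'E'
from h import *
from bench import read_camera
a=cv2.imread('pics/side0.png');b=read_camera('side')['pixels'][:,:,::-1]
for n,(x,y,w,h) in dict(probe=(340,258,32,55),case=(160,200,50,55),ref=(222,190,32,28)).items():
    t=a[y:y+h,x:x+w];r=cv2.matchTemplate(np.ascontiguousarray(b[y-15:y+h+15,x-15:x+w+15]),t,cv2.TM_CCOEFF_NORMED);_,v,_,l=cv2.minMaxLoc(r);print(n,v,(l[0]-15,l[1]-15))
cv2.imwrite('pics/fin.png',cv2.convertScaleAbs(b,alpha=1.6))
E
```

```text
probe 0.9985989332199097 (0, 0)
case 0.9972499012947083 (0, 0)
ref 0.99828040599823 (0, 0)
```

View pics/fin.png

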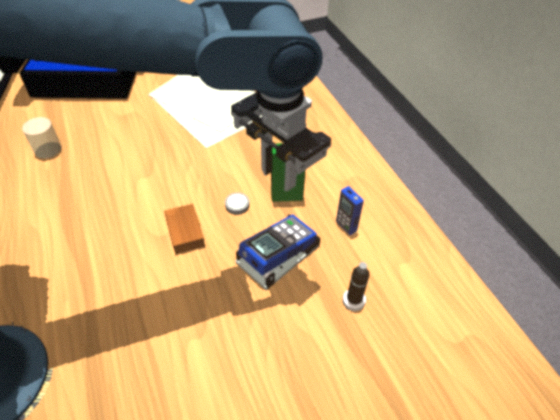

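The tester lies on the rest, screen up, at (278,245). The probe (355,288), case (184,228) and reference block (237,203) are unmoved, at 0 px shift. The fingers are clear.

```bash
python3 -c "
from bench import hand_in;print(hand_in())"
```

```text
the job is handed in; nothing more can be done
None
```

The tester is lying screen up on the white bar, pushed home against the lip, and I've handed the job in; no verdict came back.

**How it went:** I put the open fingers either side of the tester's head and pushed lightly on the screen side until it leaned onto the rear finger. That finger lowered it at about 0.35 rad/s, with a wrist load of about 2 N. I then withdrew the fingers. With the tool pointing down and the fingers 50 mm apart, I pushed the head end along the rest with about 2 N. When the foot met the lip, the force rose to about 8 N and I backed off. The job took about 19 s in all.

**Last checks:**
- **Position:** the heel is about 39 mm along the rest, where 40 mm is touching the lip. It is about 4 mm off centre and within about 0.015 rad of straight.
- **Bystanders:** the probe, block case and reference block show no shift in the side camera.
- **Disagreement:** contact with the lip came about 4 mm earlier than my fitted rest pose predicted. In the last wrist picture that pose was also about 7 mm off along x at the lip. I therefore judged "home" from the tester relative to the lip in that same picture, and from the force rise.
- **Not measured:** I had no direct reading of finger contact force or of the tester's turning speed. Both are inferred from the wrist force and the commanded motion.

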